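Date-code a batch of custard pots on a slide-through bench coder

ROBOT

A 7-joint arm with a two-finger parallel gripper is mounted at the origin on the work surface. World frame = base frame: x ahead of the robot, y to its left, z up, the work surface at z = 0. Lengths are in m, angles in rad, forces in N, time in s.
With the tool pointing down it reaches from about 0.4 to 0.85 m from the base axis. Payload 10.4 kg.
Tool frame: the origin (TCP) lies midway between the tips of the shut fingers; the grasp point (between the pads) lies 19 mm behind it; z points along the fingers, y is the direction in which the jaws open and shut (so a half turn about z gives the same grasp; the last joint's range is limited). The gripper opens to 85 mm and grips with 20 to 120 N. Pads are 22 mm wide; open, the fingers measure 114 mm over their backs; the gripper's body (76 mm by 85 mm) begins 54 mm behind the grasp point. The pads swing forward as they close: fully open they stand 13 mm farther back than shut.
Start: joints at [1.31, 0.332, -0.065, 1.46, 0.022, 1.35, -0.088], TCP at [0.147, -0.607, 0.231] pointing down, gripper open.
Joint ranges: [-2.6, 2.6], [-0.5, 2.12], [-1.47, 1.34], [0.16, 2.42], [-1.27, 4.41], [0.06, 2.06], [-2.6, 2.6]. Speed limits (rad/s): [2.22, 2.22, 2.79, 2.79, 3.14, 3.14, 3.14].

INTERFACE

Orientations are given as a unit quaternion [x, y, z, w].
In Python, from workcell import get_obs, camera, calibration, hand_in gives the robot as it stands.
- The arm moves only by the shell command python3 -m handwheel 'ROWS' [FORCE]. ROWS is JSON, a list of rows, each an object with "jaw": the finger opening in mm, from 0 to 85.4; "delta_pos": the shift along the tool's x, y, z scaled (see below), a list of three; "turn": the turn about the tool's z scaled (see below). In form: [{"jaw": jaw, "delta_pos": [tx, ty, tz], "turn": turn}, ...]. A call has 1 to 10 rows; each row is the pose to reach, as a shift and turn from the pose commanded when the call began, along the tool's axes at that moment, turning the shorter way round; what a row does not reach only later rows make up. The controller multiplies each number of a shift by 1 m and each number of a turn by pi rad. A row lasts 1/12 s, in which the tool goes at most 41.7 mm and 7.16 degrees, less where a joint would pass 70% of its speed; a pose out of reach is approached as far as the arm can. A call with a number of a shift or a turn outside -1 to 1 is refused whole. A call with a gripper value outside its range is refused whole. The fingers move at their own pace and stop on an object; FORCE is the grip in N (left out, the last holds). Time passes only in rows, so rows that repeat a pose let the fingers close. It gives the time, the measured TCP pose, the force and the opening at its end, in the units of the state.
- get_obs(): the state, without advancing time (a new reading comes with each control period).
- camera(name): name is "scene" or "top"; returns the picture (400x640x3 uint8, red, green, blue); there is no depth.
- calibration(name): a dict with "mtx" (3x3 intrinsics, pixels), "dist_coeffs" ([k1, k2, p1, p2, k3] as OpenCV has them; the pictures are not rectified), "rvec" (rotation vector, rad) and "tvec" (3), from world to camera coordinates, as OpenCV has them. Camera axes: x right, y down, z forward; pixel columns grow to the right and rows downward; lengths in m; the calibration is good to about 2 mm. A picture is of the moment at which its call begins. calibration takes no time and is no camera call.
- hand_in(): hands the job in, once; it reports no verdict.
The state is a dict: "clock": time; "joint_pos": joint angles; "joint_velocities": joint speeds; "tau": joint torques, N m; "position": TCP position; "ee_rot": TCP orientation; "ft_force": force on the tool from outside, world axes, zero at the start; "torque": the same for the moment, N m; "grip_width": opening from 0.0 (shut) to 1.0 (fully open).
Only numpy, scipy, OpenCV 4.12 (cv2) and the standard library are available. Lean on these libraries where they do the work, as an engineer would, in place of code of your own. Each camera call takes 0.05 s, during which the arm holds its last target.

TASK

Date-code all the custard pots standing on the bench: click the empty carrier into the load station at the left end of the coder's slide, stand each pot upright in a nest of it, push it on until it clicks in under the coder head, press the green start button fully down and let it come up again, and then push the carrier on into the unload station at the right end. Stand all the coded pots upright on the floor of the blue crate, and bring the carrier back into the load station. Do not press the red stop button, and leave the spray bottle, the timer and the canister where they are.

Things in the scene. Friction and masses are not known exactly. Their poses are not given: they have to be found in the camera images.
- coder: bench date coder, fixed: aluminium base 200 (x) by 330 mm (y), top 20 mm up, with a rail slide along y, and a white head over its middle on a column at the back. Origin on the bench under the base's middle; x points away to the column, y along the rails to the load station. Head: y within 40 mm either side, x from -85 to +177 mm, underside 130 and top 204 mm above the bench
- carrier (a joint): carrier's travel in m, growing to the coder's -y: 0 at the load station (+y end, white mark), 0.12 under the head (coding, green mark), 0.24 at the unload station (-y end, blue mark); stops at -0.012 and 0.252. A spring plunger notches in at each: within 6 mm of a station it snaps home; 6 to 10 N on the grip take it in or out, 1 to 2 N move it in between
- nests (a point): middle of the carrier at the floor of its nests, 52 mm above the bench; axes as the coder's (x across the rails). White plate 212 (x) by 58 mm (y), top 12 mm above this point, with four square nests, 49 mm wide and 12 mm deep, at x = -76.5, -25.5, 25.5 and 76.5 mm; 2.5 mm play round a pot. Grip pots here along y: neighbours leave only 7 mm gaps along x
- grip (a point): on the axis of the carrier's black upright grip, a round post 20 mm in diameter, 152 mm from the nests' middle along -x; the point is 14 mm below the post's top, 22 mm above the steel arm that carries it and 86 mm above the bench. Pinch it from above or push its side
- start_top (a point): centre of the top of the green start button on top of the coder head: 28 mm in diameter, 10 mm proud of its black collar, pressed straight down
- start (a joint): how far the start button is down, in m: 0 up, 0.006 fully down; a spring lifts it again; fully down takes 6 N
- stop_top (a point): centre of the top of the red stop button with a yellow collar, on the coder head 125 mm behind the start button (towards the column)
- stop (a joint): how far the red stop button is down, in m: 0 up, 0.006 fully down (8 N)
- crate_in (a point): middle of the inner floor of the shallow blue crate, which stands fixed on the bench, 5 mm above the bench; x along its length, y across. Inside 230 mm (x) by 130 mm (y), walls 5 mm thick, rim 40 mm above this floor
- pot1: a small lidded egg-custard pot: a round upright pot 44 mm in diameter and 50 mm high with a custard-yellow body and a white lid, about 90 g; origin at the centre of its underside, z up its axis. May be absent
- pot2: a small lidded egg-custard pot: a round upright pot 44 mm in diameter and 50 mm high with a custard-yellow body and a white lid, about 90 g; origin at the centre of its underside, z up its axis. May be absent
- pot3: a small lidded egg-custard pot: a round upright pot 44 mm in diameter and 50 mm high with a custard-yellow body and a white lid, about 90 g; origin at the centre of its underside, z up its axis. May be absent
- pot4: a small lidded egg-custard pot: a round upright pot 44 mm in diameter and 50 mm high with a custard-yellow body and a white lid, about 90 g; origin at the centre of its underside, z up its axis. May be absent
- spray: a clear spray bottle with a red and white head, 72 mm in diameter, 210 mm high; origin at the centre of its underside. Not part of the job
- timer: a white kitchen timer, 35 by 70 mm, 50 mm high, standing on the bench; origin at the centre of its underside. Not part of the job
- canister: a lidded steel canister, 80 mm in diameter, about 110 mm high; origin at the centre of its underside. Not part of the job
There are look-alikes about, which are no part of the job. What is shaped like the pot4 but black or purple is not meant. Leave any brown or turquoise look-alike of the pot1 alone.

How it is judged:
On the way, in this order (a step that is already met when the one before it is completed fails the run):
1. the carrier stands in the load station (value of joint carrier between -0.004 and 0.004 m), for 0.3 s.
2. all pots stand upright in nests of the carrier, which is in the load station (all of step 1 and x of pot1 in the frame of nests between -0.084 and 0.084 m and y of pot1 in the frame of nests between -0.009 and 0.009 m and z of pot1 in the frame of nests between -0.005 and 0.005 m and angle between each of pot1, pot2, pot3, pot4's own z axis and vertical below 0.12 rad and x of pot2 in the frame of nests between -0.084 and 0.084 m and y of pot2 in the frame of nests between -0.009 and 0.009 m and z of pot2 in the frame of nests between -0.005 and 0.005 m and x of pot3 in the frame of nests between -0.084 and 0.084 m and y of pot3 in the frame of nests between -0.009 and 0.009 m and z of pot3 in the frame of nests between -0.005 and 0.005 m and x of pot4 in the frame of nests between -0.084 and 0.084 m and y of pot4 in the frame of nests between -0.009 and 0.009 m and z of pot4 in the frame of nests between -0.005 and 0.005 m), for 0.3 s.
3. the loaded carrier stands in the coding station under the head (value of joint carrier between 0.116 and 0.124 m and x of pot1 in the frame of nests between -0.084 and 0.084 m and y of pot1 in the frame of nests between -0.009 and 0.009 m and z of pot1 in the frame of nests between -0.005 and 0.005 m and angle between each of pot1, pot2, pot3, pot4's own z axis and vertical below 0.12 rad and x of pot2 in the frame of nests between -0.084 and 0.084 m and y of pot2 in the frame of nests between -0.009 and 0.009 m and z of pot2 in the frame of nests between -0.005 and 0.005 m and x of pot3 in the frame of nests between -0.084 and 0.084 m and y of pot3 in the frame of nests between -0.009 and 0.009 m and z of pot3 in the frame of nests between -0.005 and 0.005 m and x of pot4 in the frame of nests between -0.084 and 0.084 m and y of pot4 in the frame of nests between -0.009 and 0.009 m and z of pot4 in the frame of nests between -0.005 and 0.005 m), for 0.3 s.
4. the start button is pressed fully down (at least 5 of its 6 mm) with the loaded carrier in the coding station (all of step 3 and value of joint start above 0.005 m), for 0.05 s.
5. the start button is up again, the loaded carrier still in the coding station (all of step 3 and value of joint start below 0.0015 m), for 0.1 s.
6. the loaded carrier stands in the unload station (value of joint carrier between 0.236 and 0.244 m and x of pot1 in the frame of nests between -0.084 and 0.084 m and y of pot1 in the frame of nests between -0.009 and 0.009 m and z of pot1 in the frame of nests between -0.005 and 0.005 m and angle between each of pot1, pot2, pot3, pot4's own z axis and vertical below 0.12 rad and x of pot2 in the frame of nests between -0.084 and 0.084 m and y of pot2 in the frame of nests between -0.009 and 0.009 m and z of pot2 in the frame of nests between -0.005 and 0.005 m and x of pot3 in the frame of nests between -0.084 and 0.084 m and y of pot3 in the frame of nests between -0.009 and 0.009 m and z of pot3 in the frame of nests between -0.005 and 0.005 m and x of pot4 in the frame of nests between -0.084 and 0.084 m and y of pot4 in the frame of nests between -0.009 and 0.009 m and z of pot4 in the frame of nests between -0.005 and 0.005 m), for 0.3 s.
At the end, for the whole second after the job is handed in: All pots present stand upright (within 0.12 rad) and at rest on the floor of the blue crate, the carrier is back in the load station (within 4 mm) and the start button is up (all of step 1 and x of pot1 in the frame of crate_in between -0.12 and 0.12 m and y of pot1 in the frame of crate_in between -0.07 and 0.07 m and z of pot1 in the frame of crate_in between -0.006 and 0.006 m and angle between each of pot1, pot2, pot3, pot4's own z axis and vertical below 0.12 rad and linear speed of each of pot1, pot2, pot3, pot4 below 0.02 m/s and x of pot2 in the frame of crate_in between -0.12 and 0.12 m and y of pot2 in the frame of crate_in between -0.07 and 0.07 m and z of pot2 in the frame of crate_in between -0.006 and 0.006 m and x of pot3 in the frame of crate_in between -0.12 and 0.12 m and y of pot3 in the frame of crate_in between -0.07 and 0.07 m and z of pot3 in the frame of crate_in between -0.006 and 0.006 m and x of pot4 in the frame of crate_in between -0.12 and 0.12 m and y of pot4 in the frame of crate_in between -0.07 and 0.07 m and z of pot4 in the frame of crate_in between -0.006 and 0.006 m and value of joint start below 0.0015 m); the robot touches nothing.
It fails at once if the red stop button is pressed (more than 3 mm) (value of joint stop above 0.003 m).
It fails at once if the spray is moved by more than 30 mm (distance of spray from where it was at the start of the episode above 0.03 m).
It fails at once if the timer is moved by more than 30 mm (distance of timer from where it was at the start of the episode above 0.03 m).
It fails at once if the canister is moved by more than 30 mm (distance of canister from where it was at the start of the episode above 0.03 m).
Of pot1, pot2, pot3, pot4 only 2 to 4 are there at a start; the rules pass over those that are not, and their reading is None.
At some moment in a run one of pot1, pot2, pot3, pot4 may be knocked a few centimetres aside while the robot is not near it.
It also fails if it takes over 210 s, if anything falls off the work surface, if the arm or the gripper's body presses on something with over 40 N, if the wrist force passes 120 N, or if a joint passes its speed limit or range.

## Working session

There is one attempt and no reset: what is moved stays moved. The work goes in short steps, Python scripts to look and compute and a shell command to move; the robot and the scene stay as the last step left them, time stands still between calls to the robot, and variables do not carry over. Pictures are saved under pics/ and viewed, and the job is handed in when it is done.

```bash
ls; mkdir -p pics
python3 - <<'E'
from workcell import get_obs, camera, calibration
import cv2
for n in ("scene","top"):
    im=camera(n); cv2.imwrite(f"pics/{n}0.png",im[:,:,::-1])
    c=calibration(n); print(n,c)
print(get_obs())
E
```

```text
pics
scene {'mtx': array([[362.36791935,   0.        , 315.90225282],
       [  0.        , 362.36791935, 193.70003869],
       [  0.        ,   0.        ,   1.        ]]), 'dist_coeffs': array([0.00114229, 0.        , 0.        , 0.        , 0.        ]), 'rvec': array([ 1.18078293,  2.25543446, -1.06196155]), 'tvec': array([ 0.25989733, -0.21253983,  1.34383593])}
top {'mtx': array([[363.75401034,   0.        , 319.60259295],
       [  0.        , 363.75401034, 199.10555127],
       [  0.        ,   0.        ,   1.        ]]), 'dist_coeffs': array([-0.04867166,  0.        ,  0.        ,  0.        ,  0.        ]), 'rvec': array([ 2.11697721, -2.15724166,  0.15267091]), 'tvec': array([0.07909396, 0.5652985 , 1.00434832])}
{'clock': 0.1, 'joint_pos': array([ 1.31042079,  0.33278836, -0.06467787,  1.46084371,  0.02162878,
        1.34988281, -0.08848907]), 'joint_velocities': array([-0.00027216, -0.00179635,  0.00108281, -0.00185811,  0.00049194,
       -0.001269  , -0.00146798]), 'tau': array([ 1.42453478e-03, -6.26743484e+01,  4.91524476e-02, -3.92429602e+01,
        1.64207892e-02,  6.87199630e-03, -6.11678524e-05]), 'position': array([ 0.147113  , -0.60710765,  0.23061463]), 'ee_rot': array([ 9.92940077e-01,  1.18615458e-01, -1.17159220e-04, -6.01841550e-04]), 'ft_force': array([-0.44468652, -0.12761204,  1.0428173 ]), 'torque': array([ 0.01250921, -0.0041086 , -0.03079945]), 'grip_width': 1.0037823398746728}
```

View pics/scene0.png

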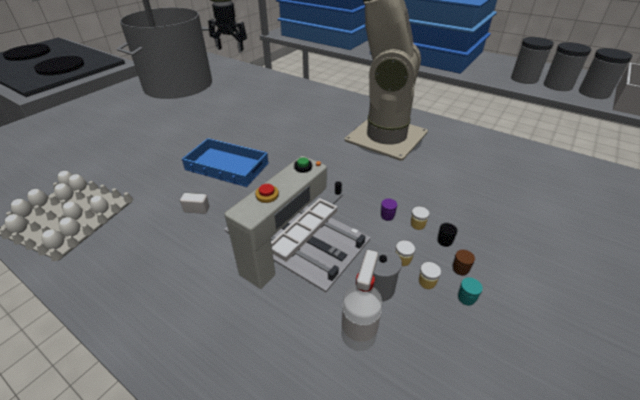

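View pics/top0.png

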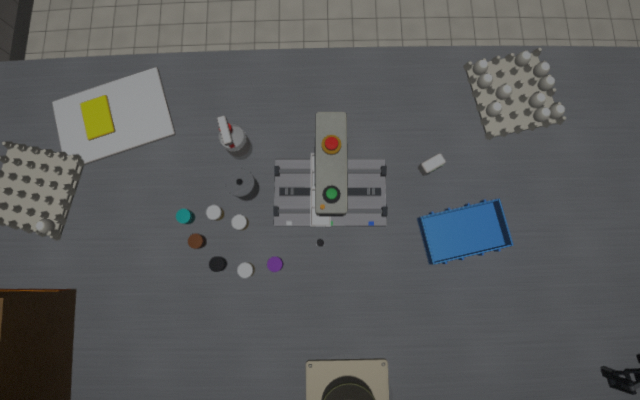

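The scene picture shows three white-lidded yellow pots at scene (420,217), (405,252) and (430,274), which are top (245,270), (239,222) and (214,212). The look-alikes are purple (389,209), black (447,234), brown (464,262) and turquoise (470,291). The carrier is part-way under the head, with its grip at top (320,242). The crate is at top (465,232). Next are close crops and measurements.

```bash
cat > h.py <<'E'
import numpy as np, cv2
from workcell import get_obs, camera, calibration
from scipy.spatial.transform import Rotation as R
def ray(n,uv):
    c=calibration(n); p=cv2.undistortPoints(np.array([[uv]],float),c['mtx'],c['dist_coeffs'])[0,0]
    Rm=cv2.Rodrigues(c['rvec'])[0]; o=-Rm.T@c['tvec']; d=Rm.T@np.array([p[0],p[1],1.]); return o,d/np.linalg.norm(d)
def onz(n,uv,z):
    o,d=ray(n,uv); return o+d*(z-o[2])/d[2]
def proj(n,P):
    c=calibration(n); return cv2.projectPoints(np.array(P,float).reshape(-1,3),c['rvec'],c['tvec'],c['mtx'],c['dist_coeffs'])[0].reshape(-1,2)
def tri(uv1,uv2):
    o1,d1=ray('top',uv1);o2,d2=ray('scene',uv2)
    t=np.linalg.lstsq(np.stack([d1,-d2],1),o2-o1,rcond=None)[0]
    return (o1+t[0]*d1+o2+t[1]*d2)/2, np.linalg.norm(o1+t[0]*d1-o2-t[1]*d2)
def shot(n,f,box=None,s=1):
    im=camera(n)[:,:,::-1].copy()
    if box: im2=im[box[1]:box[3],box[0]:box[2]]
    else: im2=im
    cv2.imwrite(f,cv2.resize(im2,None,fx=s,fy=s,interpolation=cv2.INTER_CUBIC)); return im
def blobs(m,amin=20):
    n,l,st,ce=cv2.connectedComponentsWithStats(m.astype(np.uint8))
    return [(ce[i].round(1),st[i]) for i in range(1,n) if st[i][4]>=amin]
def local(P):  # world point -> shift in tool axes
    o=get_obs(); r=R.from_quat(o['ee_rot']); return r.inv().apply(np.array(P)-o['position'])
E
python3 - <<'E'
from h import *
shot('scene','pics/s1.png',(360,170,500,320),4)
im=shot('top','pics/t1.png',(160,90,410,290),3)
hsv=cv2.cvtColor(im,cv2.COLOR_BGR2HSV)
o=get_obs(); print(R.from_quat(o['ee_rot']).as_matrix().round(3))
roi=np.zeros(im.shape[:2],bool); roi[190:290,165:270]=1
m=(hsv[...,2]>170)&(hsv[...,1]<60)&roi
for c,s in blobs(m): print('lid',c,s,onz('top',c,0.05).round(4))
m=(hsv[...,0]>95)&(hsv[...,0]<125)&(hsv[...,1]>120); 
for c,s in blobs(m): print('blue',c,s)
m=(hsv[...,0]>45)&(hsv[...,0]<80)&(hsv[...,1]>100)
for c,s in blobs(m,10): print('green',c,s,onz('top',c,0.218).round(4))
E
```

```text
[[ 0.972  0.236 -0.   ]
 [ 0.236 -0.972  0.001]
 [-0.    -0.001 -1.   ]]
blue [464.7 231.3] [ 418  199   95   65 4260]
green [331.1 193.1] [326 188  11  12 107] [0.5539 0.039  0.218 ]
```

View pics/s1.png

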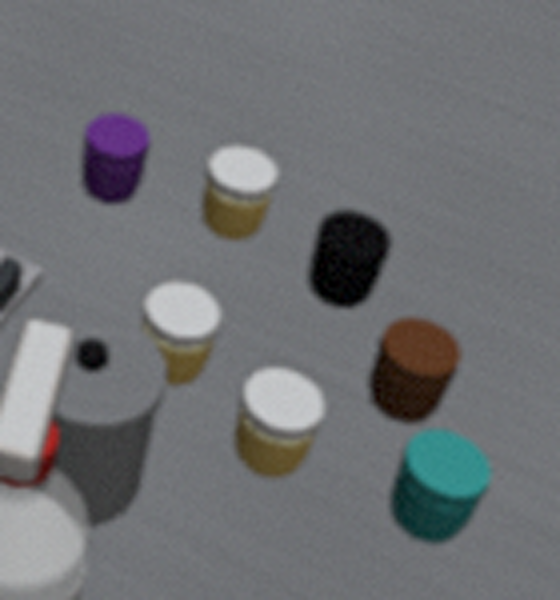

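View pics/t1.png

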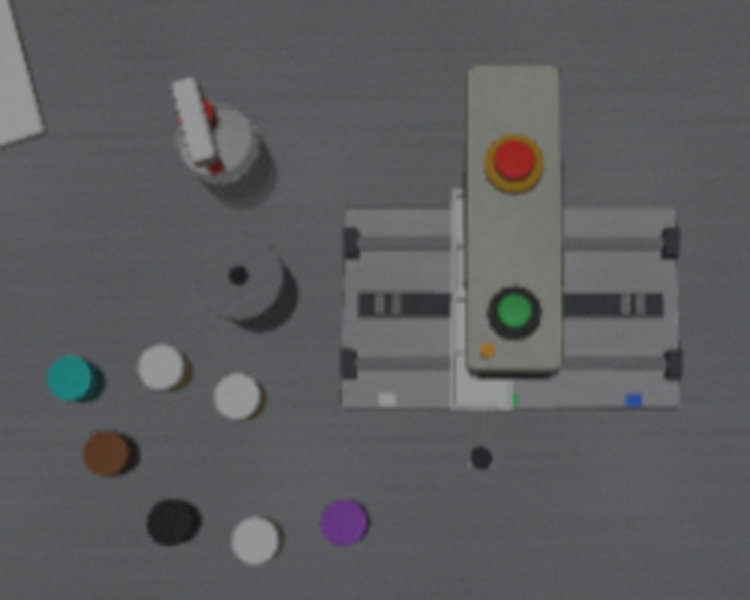

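The close crop confirms three yellow-bodied, white-lidded pots. The purple, black, brown and turquoise ones are look-alikes. A fourth pot is not visible.

Run:
```python
from h import *
im=camera('top')[:,:,::-1].copy(); hsv=cv2.cvtColor(im,cv2.COLOR_BGR2HSV)
roi=np.zeros(im.shape[:2],bool); roi[190:290,165:270]=1
m=(hsv[...,2]>125)&(hsv[...,1]<60)&roi
for c,s in blobs(m): print('lid',c,s,onz('top',c,0.05).round(4))
for n,lo,hi in(('teal',80,95),('purple',130,150),('brown',5,15)):
    m=(hsv[...,0]>=lo)&(hsv[...,0]<=hi)&(hsv[...,1]>90)&roi
    for c,s in blobs(m,60): print(n,c,onz('top',c,0.05).round(3))
m=(hsv[...,2]<35)&roi
for c,s in blobs(m,60): print('dark',c,s,onz('top',c,0.05).round(3))
m=(hsv[...,2]<60);m[:236]=0;m[250:]=0;m[:,:310]=0;m[:,330:]=0
for c,s in blobs(m,15): print('grip',c,s,onz('top',c,0.1).round(4))
m=(hsv[...,0]>95)&(hsv[...,0]<125)&(hsv[...,1]>110);r=m.copy();r[:,:360]=0;r[:,380:]=0
for c,s in blobs(r,4): print('bluemark',c,s,onz('top',c,0.02).round(4))
m=(hsv[...,2]>150);m[:218]=0;m[230:]=0;m[:,:280]=0;m[:,298:]=0
for c,s in blobs(m,4): print('whitemark',c,s,onz('top',c,0.02).round(4))
m=((hsv[...,0]<8)|(hsv[...,0]>172))&(hsv[...,1]>120);m[:,:310]=0;m[:,350:]=0
for c,s in blobs(m,20): print('red',c,s,onz('top',c,0.214).round(4))
for p in((274.3,159.6),(385.7,159.6),(273.9,225.8),(386.5,225.8)): print('base',onz('top',p,.02).round(4))
# crate rim contour
m=((hsv[...,0]>95)&(hsv[...,0]<125)&(hsv[...,1]>90)); m[:,:400]=0
cs=max(cv2.findContours(m.astype(np.uint8),cv2.RETR_EXTERNAL,2)[0],key=cv2.contourArea)
b=cv2.boxPoints(cv2.minAreaRect(cs)); print(b.round(1)); print([onz('top',p,.045).round(4) for p in b])
print('can',onz('top',(240,182),.11).round(3))
cv2.imwrite('pics/crate.png',cv2.resize(im[180:280,400:530],None,fx=5,fy=5,interpolation=2))
```

```text
lid [212.8 211.7] [206 205  14  14 158] [0.5352 0.3756 0.05  ]
lid [238.4 221.5] [232 215  14  14 164] [0.5057 0.3011 0.05  ]
lid [244.4 269.8] [237 263  15  15 174] [0.3698 0.2824 0.05  ]
teal [184.2 215.9] [0.525 0.459 0.05 ]
brown [195.2 240.6] [0.453 0.424 0.05 ]
grip [319.9 242.1] [317 239   7   7  38] [0.4415 0.0692 0.1   ]
bluemark [371.  223.2] [369 221   5   5  23] [ 0.4963 -0.0799  0.02  ]
red [331. 143.] [325 137  13  13 136] [0.68   0.0363 0.214 ]
base [0.6932 0.2026 0.02  ]
base [ 0.6862 -0.1316  0.02  ]
base [0.4941 0.2036 0.02  ]
base [ 0.4878 -0.1248  0.02  ]
[[416.  214.7]
 [501.7 194.9]
 [513.8 247.7]
 [428.2 267.4]]
[array([ 0.516 , -0.2064,  0.045 ]), array([ 0.5683, -0.4601,  0.045 ]), array([ 0.4159, -0.4815,  0.045 ]), array([ 0.3667, -0.2325,  0.045 ])]
can [0.608 0.284 0.11 ]
```

View pics/crate.png

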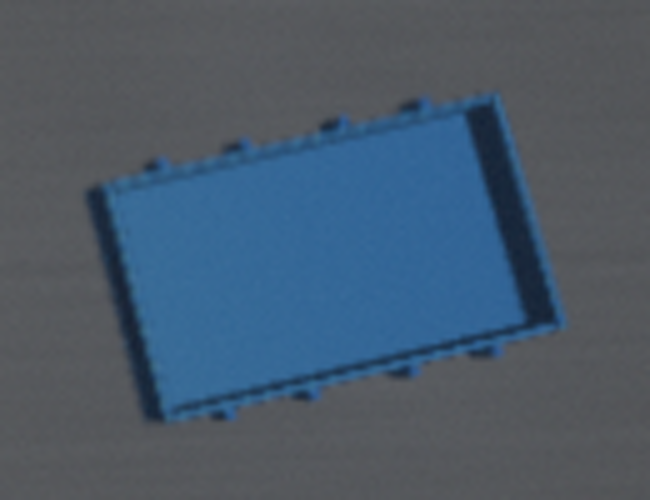

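```bash
cat >> h.py <<'E'
def plan(P,yaw):
    o=get_obs(); r=R.from_quat(o['ee_rot']); X=r.as_matrix()[:,0]; cur=np.arctan2(X[1],X[0])
    d=(cur-yaw+np.pi/2)%np.pi-np.pi/2   # half-turn symmetric
    print('delta',r.inv().apply(np.array(P)-o['position']).round(4),'turn',round(d/np.pi,4),'pos',o['position'].round(4),'yaw',round(cur,4),'t',o['clock'],'w',round(o['grip_width']*85.4,1),'F',np.round(o['ft_force'],1))
E
python3 - <<'E'
from h import *
q=[(421,217.6),(499,199),(512.4,245),(432,263.6)]
P=np.array([onz('top',p,.045) for p in q]);print(P.round(4),P.mean(0).round(4))
e=(P[1]-P[0]+P[2]-P[3])/2;print(np.linalg.norm(e),np.degrees(np.arctan2(e[1],e[0])))
print(np.linalg.norm(P[3]-P[0]),np.linalg.norm(P[2]-P[1]))
plan((0.43,-0.45,0.24),-0.021)
E
```

```text
[[ 0.5073 -0.2203  0.045 ]
 [ 0.5565 -0.4511  0.045 ]
 [ 0.4235 -0.478   0.045 ]
 [ 0.377  -0.2439  0.045 ]] [ 0.4661 -0.3483  0.045 ]
0.23732483959614875 -78.37148451885062
0.13240686686225794 0.1357703997914542
delta [ 0.3119 -0.0862 -0.009 ] turn 0.0824 pos [ 0.1472 -0.6073  0.231 ] yaw 0.2378 t 0.25 w 85.6 F [ 0.1  0.2 -0.7]
```

```bash
python3 -m handwheel '[{"jaw":85,"delta_pos":[0.312,-0.086,-0.009],"turn":0.0824},{"jaw":85,"delta_pos":[0.312,-0.086,-0.009],"turn":0.0824},{"jaw":85,"delta_pos":[0.312,-0.086,-0.009],"turn":0.0824},{"jaw":85,"delta_pos":[0.312,-0.086,-0.009],"turn":0.0824},{"jaw":85,"delta_pos":[0.312,-0.086,-0.009],"turn":0.0824},{"jaw":85,"delta_pos":[0.312,-0.086,-0.009],"turn":0.0824},{"jaw":85,"delta_pos":[0.312,-0.086,-0.009],"turn":0.0824},{"jaw":85,"delta_pos":[0.312,-0.086,-0.009],"turn":0.0824},{"jaw":85,"delta_pos":[0.312,-0.086,-0.009],"turn":0.0824},{"jaw":85,"delta_pos":[0.312,-0.086,-0.009],"turn":0.0824}]'; python3 -c "
from h import *
plan((0.441,0.067,0.24),-0.021)"
```

```text
clock: 1.08
position: [0.4325, -0.4483, 0.2401]
ee_rot: [1.0, -0.008, 0.0, -0.0]
ft_force: [-0.8, -0.5, -0.1]
grip_width: 0.994
delta [ 1.000e-04 -5.154e-01  5.000e-04] turn 0.0015 pos [ 0.4325 -0.4483  0.2401] yaw -0.0162 t 1.0833 w 84.9 F [-0.8 -0.5 -0.1]
```

```bash
python3 -m handwheel '[{"jaw":85,"delta_pos":[0,-0.3,0],"turn":0.0015},{"jaw":85,"delta_pos":[0,-0.3,0],"turn":0.0015},{"jaw":85,"delta_pos":[0,-0.515,0],"turn":0.0015},{"jaw":85,"delta_pos":[0,-0.515,0],"turn":0.0015},{"jaw":85,"delta_pos":[0,-0.515,0],"turn":0.0015},{"jaw":85,"delta_pos":[0,-0.515,0],"turn":0.0015},{"jaw":85,"delta_pos":[0,-0.515,0],"turn":0.0015},{"jaw":85,"delta_pos":[0,-0.515,0],"turn":0.0015},{"jaw":85,"delta_pos":[0,-0.515,0],"turn":0.0015},{"jaw":85,"delta_pos":[0,-0.515,0],"turn":0.0015}]'; python3 -c "
from h import *
plan((0.441,0.0685,0.24),-0.021)"
```

```text
clock: 1.92
position: [0.4383, -0.0333, 0.2405]
ee_rot: [1.0, -0.014, 0.0, 0.001]
ft_force: [0.9, -0.2, 0.2]
grip_width: 0.997
delta [-1.000e-04 -1.018e-01  4.000e-04] turn -0.0023 pos [ 0.4383 -0.0333  0.2405] yaw -0.0284 t 1.9167 w 85.2 F [ 0.9 -0.2  0.2]
```

```bash
python3 -m handwheel '[{"jaw":85,"delta_pos":[0,-0.10,0],"turn":0},{"jaw":85,"delta_pos":[0,-0.10,0],"turn":0},{"jaw":85,"delta_pos":[0,-0.10,0],"turn":0},{"jaw":85,"delta_pos":[0,-0.10,0],"turn":0},{"jaw":85,"delta_pos":[0,-0.10,0],"turn":0},{"jaw":85,"delta_pos":[0,-0.10,0],"turn":0}]'; python3 -c "
from h import *
plan((0.441,0.0685,0.071),-0.021)"
```

```text
clock: 2.42
position: [0.4416, 0.0643, 0.2402]
ee_rot: [1.0, -0.014, -0.0, 0.0]
ft_force: [1.4, -0.5, -0.8]
grip_width: 0.995
delta [-0.0007 -0.0043  0.1692] turn -0.0023 pos [0.4416 0.0643 0.2402] yaw -0.0283 t 2.4167 w 85.0 F [ 1.4 -0.5 -0.8]
```

```bash
python3 -m handwheel '[{"jaw":85,"delta_pos":[-0.0007,-0.004,0.167],"turn":0},{"jaw":85,"delta_pos":[-0.0007,-0.004,0.167],"turn":0},{"jaw":85,"delta_pos":[-0.0007,-0.004,0.167],"turn":0},{"jaw":85,"delta_pos":[-0.0007,-0.004,0.167],"turn":0},{"jaw":85,"delta_pos":[-0.0007,-0.004,0.167],"turn":0},{"jaw":15,"delta_pos":[-0.0007,-0.004,0.167],"turn":0},{"jaw":15,"delta_pos":[-0.0007,-0.004,0.167],"turn":0},{"jaw":15,"delta_pos":[-0.0007,-0.004,0.167],"turn":0},{"jaw":15,"delta_pos":[-0.0007,-0.004,0.167],"turn":0},{"jaw":15,"delta_pos":[-0.0007,-0.004,0.167],"turn":0}]' 40; python3 -c "
from h import *
plan((0.441,0.0685,0.073),-0.021)
shot('scene','pics/s2.png',(220,130,420,300),4)"
```

```text
clock: 3.25
position: [0.4422, 0.07, 0.075]
ee_rot: [1.0, -0.013, 0.002, 0.0]
ft_force: [-0.1, -10.7, 6.9]
grip_width: 0.293
delta [-0.0012  0.0015  0.002 ] turn -0.0017 pos [0.4422 0.07   0.075 ] yaw -0.0262 t 3.25 w 25.1 F [ -0.1 -10.7   6.9]
```

View pics/s2.png

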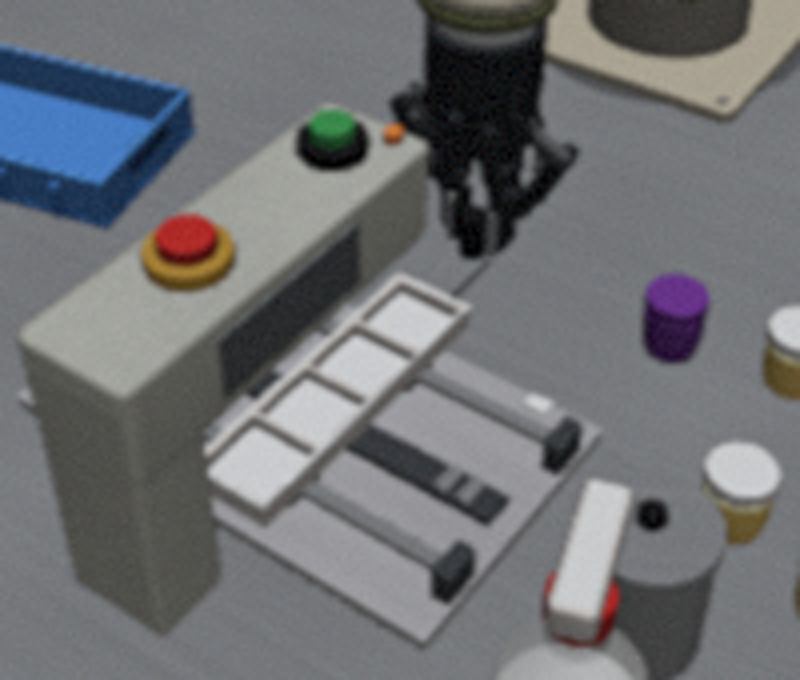

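The fingers straddle the post near crop (480,240), and the opening is still 25 mm. I'll let them close fully.

```bash
python3 -m handwheel '[{"jaw":15,"delta_pos":[0,0,0],"turn":0},{"jaw":15,"delta_pos":[0,0,0],"turn":0},{"jaw":15,"delta_pos":[0,0,0],"turn":0}]' 40; python3 -c "
from h import *
yaw=-.021;C=np.array([.591,.0375,0])
g=C+np.array([-.152*np.cos(yaw)-.12*np.sin(yaw), -.152*np.sin(yaw)+.12*np.cos(yaw),.074]);print(g)
plan(g,-0.021)"
```

```text
clock: 3.55
position: [0.4421, 0.0703, 0.0749]
ee_rot: [1.0, -0.013, 0.001, 0.0]
ft_force: [-2.3, -1.2, 10.6]
grip_width: 0.221
[0.44155333 0.16066531 0.074     ]
delta [-0.0029 -0.0904  0.0008] turn -0.0016 pos [0.4421 0.0703 0.0749] yaw -0.0259 t 3.55 w 18.8 F [-2.3 -1.2 10.6]
```

```bash
python3 -m handwheel '[{"jaw":15,"delta_pos":[0,0,-0.003],"turn":0},{"jaw":15,"delta_pos":[0,-0.015,-0.003],"turn":0},{"jaw":15,"delta_pos":[0,-0.03,-0.003],"turn":0},{"jaw":15,"delta_pos":[0,-0.045,-0.003],"turn":0},{"jaw":15,"delta_pos":[0,-0.06,-0.003],"turn":0},{"jaw":15,"delta_pos":[0,-0.07,-0.003],"turn":0},{"jaw":15,"delta_pos":[0,-0.08,-0.003],"turn":0},{"jaw":15,"delta_pos":[0,-0.09,-0.003],"turn":0},{"jaw":15,"delta_pos":[0,-0.09,-0.003],"turn":0},{"jaw":15,"delta_pos":[0,-0.09,-0.003],"turn":0}]' 40; python3 -c "
from h import *
plan([.4415,.1607,.077],-0.021)
shot('top','pics/t2.png',(260,120,400,280),4)"
```

```text
clock: 4.38
position: [0.4434, 0.1596, 0.0759]
ee_rot: [1.0, -0.013, -0.0, 0.0]
ft_force: [4.8, -1.6, -10.8]
grip_width: 0.218
delta [-0.0019 -0.001  -0.0011] turn -0.0015 pos [0.4434 0.1596 0.0759] yaw -0.0256 t 4.3833 w 18.6 F [  4.8  -1.6 -10.8]
```

View pics/t2.png

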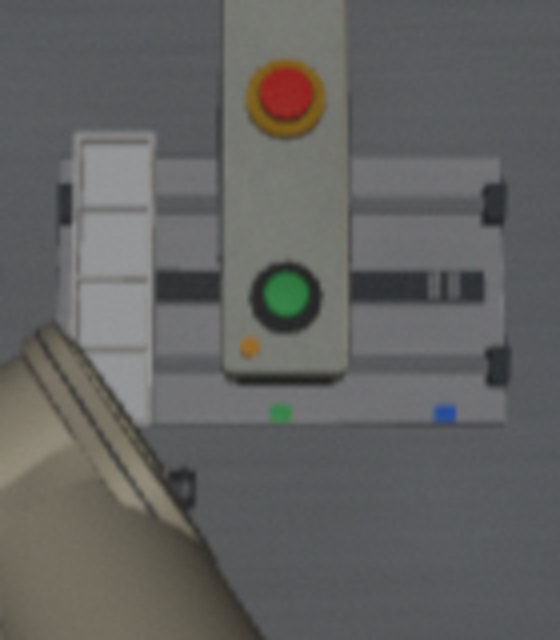

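The carrier plate sits at the load end, crop x 73–155. I'll open, rise and measure it.

```bash
python3 -m handwheel '[{"jaw":70,"delta_pos":[0,0,0],"turn":0},{"jaw":70,"delta_pos":[0,0,0],"turn":0},{"jaw":70,"delta_pos":[0,0,0],"turn":0},{"jaw":70,"delta_pos":[0,0,0],"turn":0},{"jaw":70,"delta_pos":[0,0,-0.04],"turn":0},{"jaw":70,"delta_pos":[0,0,-0.08],"turn":0},{"jaw":70,"delta_pos":[0,0,-0.12],"turn":0},{"jaw":70,"delta_pos":[-0.04,0.04,-0.12],"turn":0},{"jaw":70,"delta_pos":[-0.06,0.08,-0.12],"turn":0},{"jaw":70,"delta_pos":[-0.06,0.10,-0.12],"turn":0}]' 40; python3 -c "
from h import *
plan([.4415,.1607,.077],-0.021)
im=shot('top','pics/t3.png',(260,140,340,260),5)
im=shot('scene','pics/s3.png',(220,150,460,320),3)"
```

```text
clock: 5.27
position: [0.379, 0.0616, 0.1971]
ee_rot: [1.0, -0.012, 0.001, 0.0]
ft_force: [0.9, -1.8, -0.5]
grip_width: 0.818
delta [ 0.06   -0.1006  0.1202] turn -0.0007 pos [0.379  0.0616 0.1971] yaw -0.0232 t 5.2667 w 69.9 F [ 0.9 -1.8 -0.5]
```

View pics/t3.png

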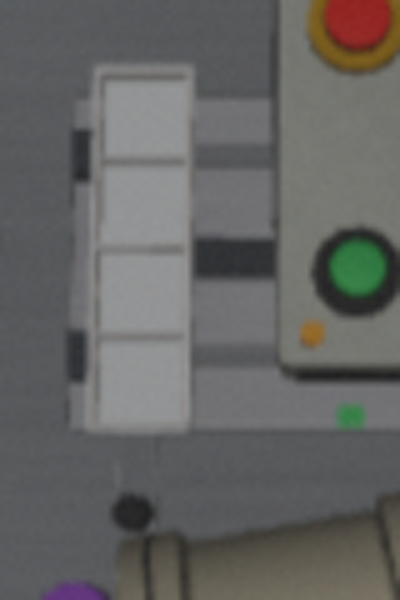

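View pics/s3.png

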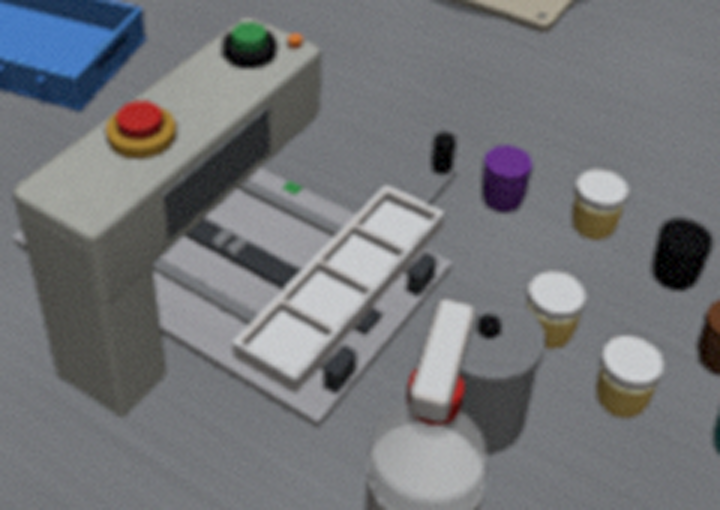

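Run:
```python
from h import *
f=lambda a,b:(260+a/5-.4,140+b/5-.4)
for n,q in (('corners',[(94,64),(195,65),(190,432),(86,431)]),('div',[(144,161),(143,249),(142,337)])):
    P=np.array([onz('top',f(*p),.064) for p in q]);print(n,P.round(4).tolist(),P.mean(0).round(4))
s=lambda a,b:(220+a/3-.33,150+b/3-.33)
P=np.array([onz('scene',s(*p),.064) for p in [(235,348),(292,381),(443,213),(388,187)]]);print('scene',P.round(4).tolist(),P.mean(0).round(4))
print('post',onz('top',f(133,511),.1), onz('scene',s(444,137),.1))
c=cv2.cvtColor(camera('top')[:,:,::-1].copy(),cv2.COLOR_BGR2HSV)
```

```text
corners [[0.7025, 0.1849, 0.064], [0.7006, 0.1264, 0.064], [0.4887, 0.1311, 0.064], [0.4903, 0.1894, 0.064]] [0.5955 0.158  0.064 ]
div [[0.6444, 0.1561, 0.064], [0.5932, 0.1569, 0.064], [0.5428, 0.1577, 0.064]] [0.5935 0.1569 0.064 ]
scene [[0.7057, 0.13, 0.064], [0.7063, 0.1819, 0.064], [0.4932, 0.1875, 0.064], [0.4917, 0.1329, 0.064]] [0.5992 0.1581 0.064 ]
post [0.44394305 0.15958588 0.1       ] [0.44492192 0.15867333 0.1       ]
```

```bash
cat >> h.py <<'E'
def lids(pr=True,box=(190,290,165,270)):
    im=camera('top')[:,:,::-1].copy(); hsv=cv2.cvtColor(im,cv2.COLOR_BGR2HSV)
    m=(hsv[...,2]>125)&(hsv[...,1]<60); k=np.zeros_like(m); k[box[0]:box[1],box[2]:box[3]]=1
    for c,s in blobs(m&k): print('lid',c,s,onz('top',c,0.05).round(4))
E
python3 -c "
from h import *
lids()
plan([.3698,.2824,.13],-0.021)"
```

```text
lid [212.9 211.7] [206 205  14  14 157] [0.5352 0.3753 0.05  ]
lid [238.4 221.5] [232 215  14  14 160] [0.5057 0.3011 0.05  ]
lid [244.5 269.8] [238 263  14  15 171] [0.3698 0.2821 0.05  ]
delta [-0.0172 -0.2208  0.0666] turn -0.0021 pos [0.3808 0.0613 0.1968] yaw -0.0276 t 5.4667 w 69.9 F [ 0.2  0.1 -0.2]
```

```bash
python3 -m handwheel '[{"jaw":62,"delta_pos":[-0.017,-0.221,0.03],"turn":-0.002},{"jaw":62,"delta_pos":[-0.017,-0.221,0.03],"turn":-0.002},{"jaw":62,"delta_pos":[-0.017,-0.221,0.03],"turn":-0.002},{"jaw":62,"delta_pos":[-0.017,-0.221,0.03],"turn":-0.002},{"jaw":62,"delta_pos":[-0.017,-0.221,0.0665],"turn":-0.002},{"jaw":62,"delta_pos":[-0.017,-0.221,0.0665],"turn":-0.002},{"jaw":62,"delta_pos":[-0.017,-0.221,0.0665],"turn":-0.002},{"jaw":62,"delta_pos":[-0.017,-0.221,0.0665],"turn":-0.002},{"jaw":62,"delta_pos":[-0.017,-0.221,0.0665],"turn":-0.002}]' 40; python3 -c "
from h import *
plan([.3698,.2824,.016],-0.021)"
```

```text
clock: 6.22
position: [0.3693, 0.2837, 0.1301]
ee_rot: [1.0, -0.009, -0.0, -0.0]
ft_force: [-0.8, 0.2, -0.5]
grip_width: 0.726
delta [0.0006 0.0014 0.1141] turn 0.0008 pos [0.3693 0.2837 0.1301] yaw -0.0183 t 6.2167 w 62.0 F [-0.8  0.2 -0.5]
```

```bash
python3 -m handwheel '[{"jaw":62,"delta_pos":[0.0005,0.0012,0.04],"turn":0},{"jaw":62,"delta_pos":[0.0005,0.0012,0.08],"turn":0},{"jaw":62,"delta_pos":[0.0005,0.0012,0.114],"turn":0},{"jaw":62,"delta_pos":[0.0005,0.0012,0.114],"turn":0},{"jaw":36,"delta_pos":[0.0005,0.0012,0.114],"turn":0},{"jaw":36,"delta_pos":[0.0005,0.0012,0.114],"turn":0},{"jaw":36,"delta_pos":[0.0005,0.0012,0.114],"turn":0},{"jaw":36,"delta_pos":[0.0005,0.0012,0.114],"turn":0},{"jaw":36,"delta_pos":[0.0005,0.0012,0.114],"turn":0},{"jaw":36,"delta_pos":[0.0005,0.0012,0.114],"turn":0}]' 35; python3 -c "
from h import *
plan([.3698,.2824,.016],-0.021)"
```

```text
clock: 7.05
position: [0.3715, 0.2825, 0.0179]
ee_rot: [1.0, -0.01, 0.002, -0.001]
ft_force: [-1.0, -2.3, 11.7]
grip_width: 0.506
delta [-0.0018  0.0001  0.0019] turn 0.0002 pos [0.3715 0.2825 0.0179] yaw -0.0205 t 7.05 w 43.2 F [-1.  -2.3 11.7]
```

```bash
python3 -m handwheel '[{"jaw":36,"delta_pos":[0,0,-0.02],"turn":0},{"jaw":36,"delta_pos":[0,0,-0.06],"turn":0},{"jaw":36,"delta_pos":[0,0,-0.10],"turn":0},{"jaw":36,"delta_pos":[0,0,-0.145],"turn":0},{"jaw":36,"delta_pos":[0,0,-0.145],"turn":0},{"jaw":36,"delta_pos":[0,0,-0.145],"turn":0}]' 35; python3 -c "
from h import *
plan([.62,.1565,.16],-0.021)
shot('scene','pics/s4.png',(280,80,500,280),3)
E=0"
```

```text
clock: 7.55
position: [0.3716, 0.2827, 0.1641]
ee_rot: [1.0, -0.01, 0.003, -0.001]
ft_force: [-0.4, -0.9, -1.4]
grip_width: 0.502
delta [0.2509 0.1212 0.0055] turn 0.0002 pos [0.3716 0.2827 0.1641] yaw -0.0203 t 7.55 w 42.8 F [-0.4 -0.9 -1.4]
```

View pics/s4.png

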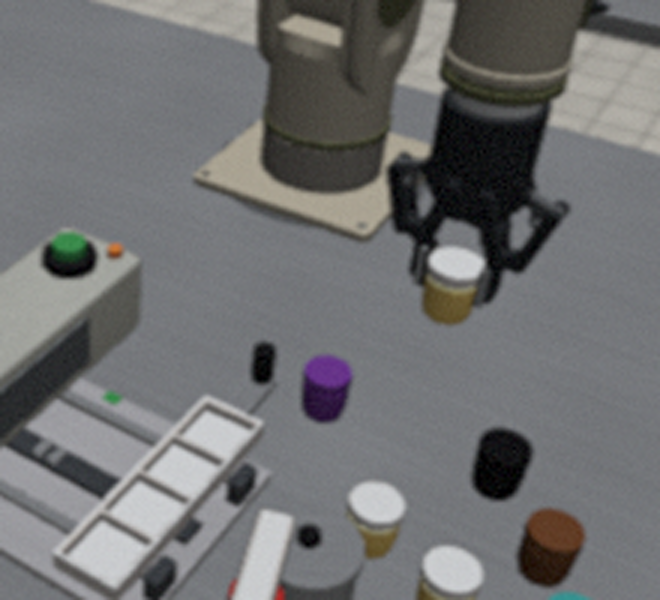

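Run:
```python
from h import *
for z in (.19,.196): print(onz('scene',(280+455/3-.3,80+264/3-.3),z))
im=camera('scene')[:,:,::-1].copy();hsv=cv2.cvtColor(im,cv2.COLOR_BGR2HSV)
m=(hsv[...,2]>140)&(hsv[...,1]<50);k=np.zeros_like(m);k[155:182,410:450]=1
for c,s in blobs(m&k,30): print(c,s,onz('scene',c,.196))
# same method on the standing pots for bias
k[:]=0;k[230:290,390:450]=1
for c,s in blobs(m&k,30): print(c,s,onz('scene',c,.05))
```

```text
[0.36682094 0.28046407 0.19      ]
[0.3753988  0.28261603 0.196     ]
[431.5 167.4] [423 162  18  12 167] [0.3740664  0.28242372 0.196     ]
[405.4 246.8] [396 240  20  15 223] [0.50717125 0.29912106 0.05      ]
[430.7 269.3] [421 262  21  16 261] [0.53701035 0.37349613 0.05      ]
```

```bash
python3 -m handwheel '[{"jaw":36,"delta_pos":[0.251,0.121,0.0],"turn":0},{"jaw":36,"delta_pos":[0.251,0.121,0.0],"turn":0},{"jaw":36,"delta_pos":[0.251,0.121,0.0],"turn":0},{"jaw":36,"delta_pos":[0.251,0.121,0.0],"turn":0},{"jaw":36,"delta_pos":[0.251,0.121,0.0],"turn":0},{"jaw":36,"delta_pos":[0.251,0.121,0.0],"turn":0},{"jaw":36,"delta_pos":[0.251,0.121,0.0],"turn":0},{"jaw":36,"delta_pos":[0.251,0.121,0.0],"turn":0},{"jaw":36,"delta_pos":[0.251,0.121,0.03],"turn":0},{"jaw":36,"delta_pos":[0.251,0.121,0.06],"turn":0}]' 35; python3 -m handwheel '[{"jaw":36,"delta_pos":[0,0,0],"turn":0},{"jaw":36,"delta_pos":[0,0,0],"turn":0}]';python3 -c "
from h import *
plan([.62,.1565,.071],-0.021)
shot('scene','pics/s5.png',(240,100,420,300),3)
E=0"
```

```text
clock: 8.48
position: [0.6188, 0.1562, 0.0992]
ee_rot: [1.0, -0.01, 0.0, -0.0]
ft_force: [0.6, -0.3, -1.2]
grip_width: 0.509
clock: 8.65
position: [0.6166, 0.1557, 0.0983]
ee_rot: [1.0, -0.009, -0.003, 0.001]
ft_force: [0.3, -0.1, -0.3]
grip_width: 0.504
delta [ 0.0036 -0.0009  0.0273] turn 0.0007 pos [0.6166 0.1557 0.0983] yaw -0.0189 t 8.65 w 43.0 F [ 0.3 -0.1 -0.3]
```

View pics/s5.png

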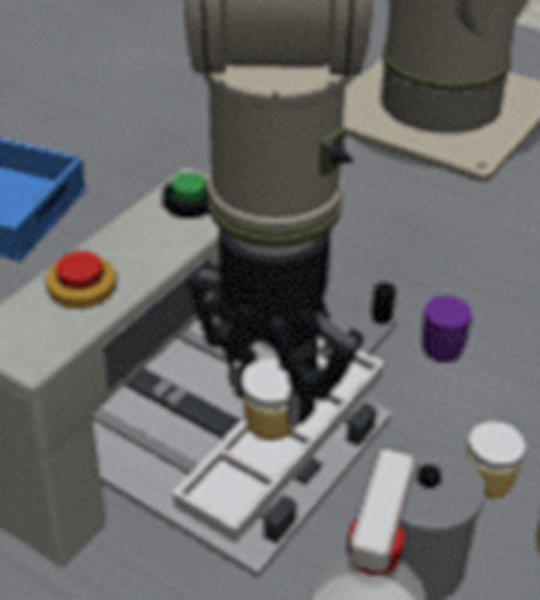

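```bash
python3 -m handwheel '[{"jaw":36,"delta_pos":[0,0,0],"turn":0},{"jaw":36,"delta_pos":[0,0,0],"turn":0},{"jaw":36,"delta_pos":[0,0,0],"turn":0}]';python3 - <<'E'
from h import *
plan([.62,.1565,.071],-0.021)
im=camera('scene')[:,:,::-1].copy();hsv=cv2.cvtColor(im,cv2.COLOR_BGR2HSV)
m=(hsv[...,2]>140)&(hsv[...,1]<50);k=np.zeros_like(m);k[215:236,318:337]=1
for c,s in blobs(m&k,30): print(c,s,onz('scene',c,.13))
E
```

```text
clock: 8.95
position: [0.6192, 0.1563, 0.1023]
ee_rot: [1.0, -0.01, 0.001, -0.0]
ft_force: [0.8, -0.5, -0.5]
grip_width: 0.508
delta [ 0.0008 -0.0002  0.0313] turn 0.0005 pos [0.6192 0.1563 0.1023] yaw -0.0195 t 8.95 w 43.4 F [ 0.8 -0.5 -0.5]
[328.  225.2] [320 215  16  18 193] [0.61794796 0.15089706 0.13      ]
```

```bash
python3 -m handwheel '[{"jaw":36,"delta_pos":[0.001,0,0.01],"turn":0},{"jaw":36,"delta_pos":[0.001,0,0.018],"turn":0},{"jaw":36,"delta_pos":[0.001,0,0.024],"turn":0},{"jaw":36,"delta_pos":[0.001,0,0.030],"turn":0},{"jaw":36,"delta_pos":[0.001,0,0.030],"turn":0},{"jaw":36,"delta_pos":[0.001,0,0.030],"turn":0}]';python3 - <<'E'
from h import *
plan([.62,.1565,.071],-0.021)
shot('scene','pics/s6.png',(270,170,390,290),5)
E
```

```text
clock: 9.5
position: [0.6194, 0.156, 0.0702]
ee_rot: [1.0, -0.01, -0.0, 0.0]
ft_force: [0.7, 0.5, -1.3]
grip_width: 0.508
delta [ 0.0006 -0.0006 -0.0008] turn 0.0005 pos [0.6194 0.156  0.0702] yaw -0.0194 t 9.5 w 43.4 F [ 0.7  0.5 -1.3]
```

View pics/s6.png

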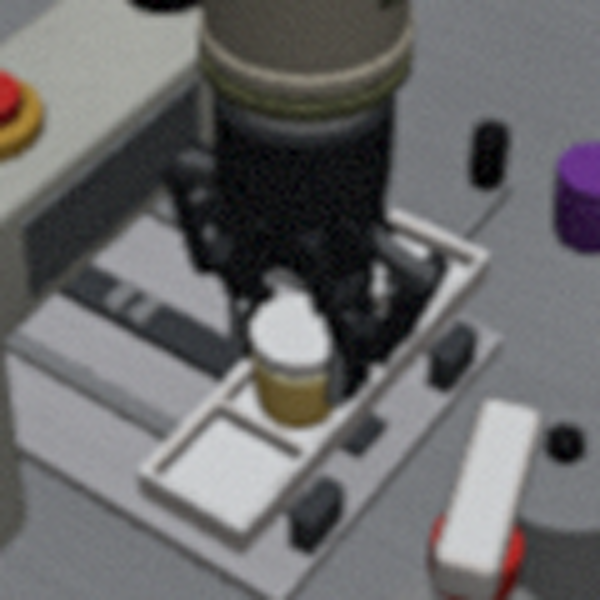

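The pot is down inside its nest at crop (290,400), with no contact jam. I'll release it with a modest opening and rise.

```bash
python3 -m handwheel '[{"jaw":36,"delta_pos":[0,0,0.0015],"turn":0},{"jaw":60,"delta_pos":[0,0,0.0015],"turn":0},{"jaw":60,"delta_pos":[0,0,0.0015],"turn":0},{"jaw":60,"delta_pos":[0,0,0.0015],"turn":0},{"jaw":60,"delta_pos":[0,0,-0.02],"turn":0},{"jaw":60,"delta_pos":[0,0,-0.06],"turn":0},{"jaw":60,"delta_pos":[0,0,-0.10],"turn":0},{"jaw":60,"delta_pos":[0,-0.03,-0.11],"turn":0},{"jaw":60,"delta_pos":[-0.04,-0.07,-0.11],"turn":0},{"jaw":60,"delta_pos":[-0.11,-0.12,-0.11],"turn":0}]';python3 - <<'E'
from h import *
plan([.505,.3013,.16],-0.021)
shot('scene','pics/s7.png',(270,170,390,290),5)
lids()
E
```

```text
clock: 10.38
position: [0.5589, 0.2432, 0.1816]
ee_rot: [1.0, -0.011, 0.001, -0.001]
ft_force: [-0.3, 1.7, -0.7]
grip_width: 0.702
delta [-0.0552 -0.0569  0.0217] turn -0.0001 pos [0.5589 0.2432 0.1816] yaw -0.0214 t 10.3833 w 60.0 F [-0.3  1.7 -0.7]
lid [183.1 199.8] [174 190  19  20  94] [0.5715 0.4637 0.05  ]
lid [189.6 196.9] [183 190  14  15  74] [0.5796 0.4448 0.05  ]
lid [242.8 228.8] [ 210  190   60   83 1035] [0.4846 0.2882 0.05  ]
```

View pics/s7.png

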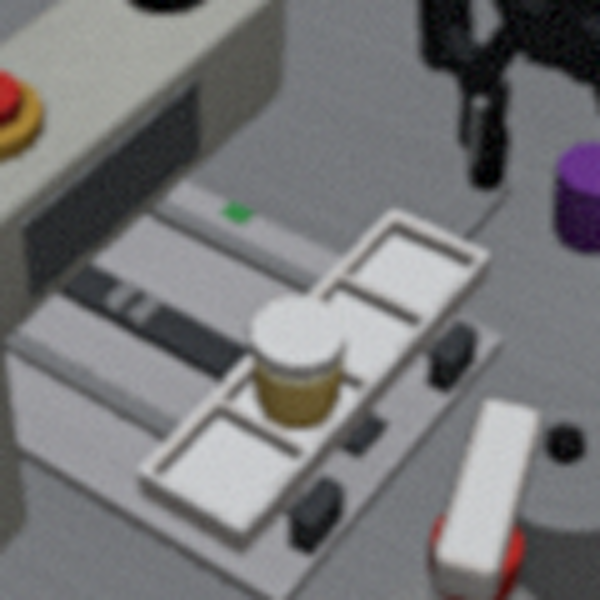

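The first pot stands upright in its nest. I'll check the other two from the scene camera, since the arm blocks the top view.

```bash
cat >> h.py <<'E'
def slids(box=(180,300,380,480)):
    im=camera('scene')[:,:,::-1].copy();hsv=cv2.cvtColor(im,cv2.COLOR_BGR2HSV)
    m=(hsv[...,2]>140)&(hsv[...,1]<50);k=np.zeros_like(m);k[box[0]:box[1],box[2]:box[3]]=1
    for c,s in blobs(m&k,30): print('slid',c,s,onz('scene',c,.05).round(4))
E
python3 -c "
from h import *
slids()
plan([.506,.3008,.13],-0.021)"
```

```text
slid [405.3 246.8] [396 240  20  15 222] [0.5073 0.2989 0.05  ]
slid [430.7 269.3] [421 262  21  16 260] [0.537  0.3735 0.05  ]
delta [-0.0505 -0.055   0.0514] turn 0.0025 pos [0.5557 0.2452 0.1814] yaw -0.0132 t 10.5333 w 59.7 F [ 2.2 -1.1  0.9]
```

```bash
python3 -m handwheel '[{"jaw":62,"delta_pos":[-0.050,-0.055,0],"turn":0.001},{"jaw":62,"delta_pos":[-0.050,-0.055,0],"turn":0.001},{"jaw":62,"delta_pos":[-0.050,-0.055,0.02],"turn":0.001},{"jaw":62,"delta_pos":[-0.050,-0.055,0.05],"turn":0.001},{"jaw":62,"delta_pos":[-0.050,-0.055,0.05],"turn":0.001},{"jaw":62,"delta_pos":[-0.050,-0.055,0.05],"turn":0.001},{"jaw":62,"delta_pos":[-0.050,-0.055,0.05],"turn":0.001},{"jaw":62,"delta_pos":[-0.050,-0.055,0.05],"turn":0.001}]';python3 - <<'E'
from h import *
plan([.506,.3008,.0165],-0.021)
shot('scene','pics/s8.png',(340,150,480,310),4)
E
```

```text
clock: 11.2
position: [0.5107, 0.2977, 0.1324]
ee_rot: [1.0, -0.012, 0.001, -0.0]
ft_force: [0.4, -0.4, 0.4]
grip_width: 0.727
delta [-0.005  -0.0029  0.1159] turn -0.0009 pos [0.5107 0.2977 0.1324] yaw -0.0238 t 11.2 w 62.1 F [ 0.4 -0.4  0.4]
```

View pics/s8.png

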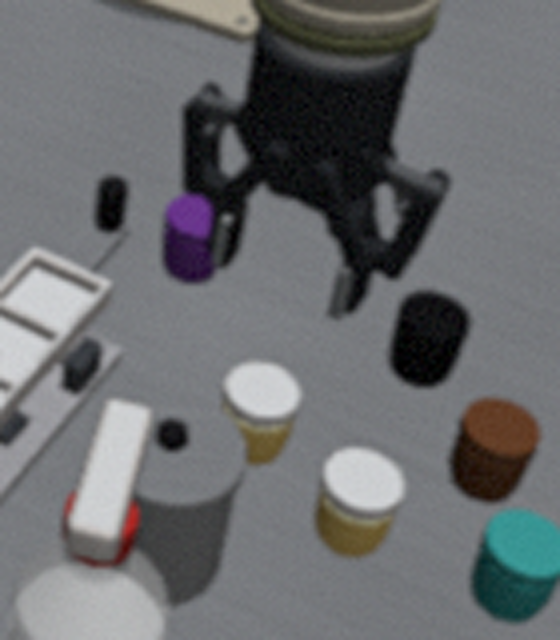

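```bash
python3 -m handwheel '[{"jaw":62,"delta_pos":[-0.005,-0.003,0.03],"turn":0},{"jaw":62,"delta_pos":[-0.005,-0.003,0.06],"turn":0},{"jaw":62,"delta_pos":[-0.005,-0.003,0.09],"turn":0},{"jaw":62,"delta_pos":[-0.005,-0.003,0.115],"turn":0},{"jaw":62,"delta_pos":[-0.005,-0.003,0.115],"turn":0},{"jaw":62,"delta_pos":[-0.005,-0.003,0.115],"turn":0}]';python3 - <<'E'
from h import *
plan([.506,.3008,.0165],-0.021)
E
```

```text
clock: 11.75
position: [0.5045, 0.3007, 0.0161]
ee_rot: [1.0, -0.011, -0.0, 0.0]
ft_force: [0.9, -0.3, -0.3]
grip_width: 0.728
delta [ 0.0015 -0.0002 -0.0004] turn -0.0006 pos [0.5045 0.3007 0.0161] yaw -0.0229 t 11.75 w 62.2 F [ 0.9 -0.3 -0.3]
```

```bash
python3 -m handwheel '[{"jaw":36,"delta_pos":[0.001,0,0],"turn":0},{"jaw":36,"delta_pos":[0.001,0,0],"turn":0},{"jaw":36,"delta_pos":[0.001,0,0],"turn":0},{"jaw":36,"delta_pos":[0.001,0,0],"turn":0},{"jaw":36,"delta_pos":[0.001,0,0],"turn":0},{"jaw":36,"delta_pos":[0.001,0,0],"turn":0},{"jaw":36,"delta_pos":[0.001,0,-0.03],"turn":0},{"jaw":36,"delta_pos":[0.001,0,-0.07],"turn":0},{"jaw":36,"delta_pos":[0.001,0,-0.11],"turn":0},{"jaw":36,"delta_pos":[0.001,0,-0.145],"turn":0}]';python3 -m handwheel '[{"jaw":36,"delta_pos":[0,0,0],"turn":0},{"jaw":36,"delta_pos":[0,0,0],"turn":0}]';python3 - <<'E'
from h import *
plan([.5695,.1572,.16],-0.021)
E
```

```text
clock: 12.58
position: [0.5057, 0.3013, 0.1646]
ee_rot: [1.0, -0.011, 0.001, -0.001]
ft_force: [0.6, 1.1, -1.4]
grip_width: 0.506
clock: 12.75
position: [0.5068, 0.3016, 0.1641]
ee_rot: [1.0, -0.011, 0.003, -0.001]
ft_force: [-0.5, 0.6, -2.0]
grip_width: 0.502
delta [0.066  0.143  0.0041] turn -0.0006 pos [0.5068 0.3016 0.1641] yaw -0.0228 t 12.75 w 42.9 F [-0.5  0.6 -2. ]
```

```bash
python3 -m handwheel '[{"jaw":36,"delta_pos":[0.066,0.143,0],"turn":0},{"jaw":36,"delta_pos":[0.066,0.143,0],"turn":0},{"jaw":36,"delta_pos":[0.066,0.143,0],"turn":0},{"jaw":36,"delta_pos":[0.066,0.143,0],"turn":0},{"jaw":36,"delta_pos":[0.066,0.143,0.03],"turn":0},{"jaw":36,"delta_pos":[0.066,0.143,0.06],"turn":0},{"jaw":36,"delta_pos":[0.066,0.143,0.06],"turn":0},{"jaw":36,"delta_pos":[0.066,0.143,0.06],"turn":0},{"jaw":36,"delta_pos":[0.066,0.143,0.06],"turn":0},{"jaw":36,"delta_pos":[0.066,0.143,0.06],"turn":0}]';python3 - <<'E'
from h import *
plan([.5695,.1572,.071],-0.021)
shot('scene','pics/s9.png',(270,170,390,290),5)
E
```

```text
clock: 13.58
position: [0.569, 0.1573, 0.1026]
ee_rot: [1.0, -0.011, 0.001, -0.0]
ft_force: [-0.1, 1.1, -1.0]
grip_width: 0.501
delta [0.0004 0.0001 0.0316] turn -0.0002 pos [0.569  0.1573 0.1026] yaw -0.0217 t 13.5833 w 42.8 F [-0.1  1.1 -1. ]
```

View pics/s9.png

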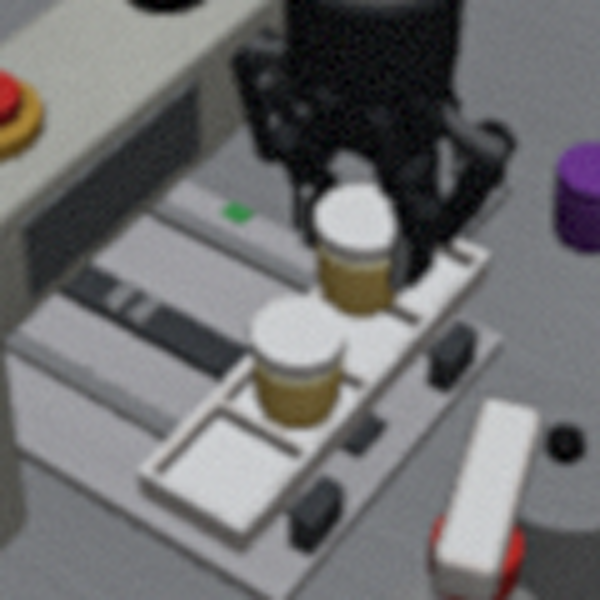

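The second pot hovers over its nest at crop (360,290). I'll lower it, release and rise.

```bash
python3 -m handwheel '[{"jaw":36,"delta_pos":[0.0005,0,0.01],"turn":0},{"jaw":36,"delta_pos":[0.0005,0,0.02],"turn":0},{"jaw":36,"delta_pos":[0.0005,0,0.027],"turn":0},{"jaw":36,"delta_pos":[0.0005,0,0.031],"turn":0},{"jaw":36,"delta_pos":[0.0005,0,0.031],"turn":0},{"jaw":36,"delta_pos":[0.0005,0,0.0325],"turn":0}]';python3 - <<'E'
from h import *
plan([.5695,.1572,.071],-0.021)
E
```

```text
clock: 14.13
position: [0.569, 0.1565, 0.0699]
ee_rot: [1.0, -0.011, 0.0, 0.0]
ft_force: [-14.0, -4.5, 36.4]
grip_width: 0.508
delta [ 0.0005 -0.0007 -0.0011] turn -0.0005 pos [0.569  0.1565 0.0699] yaw -0.0226 t 14.1333 w 43.4 F [-14.   -4.5  36.4]
```

```bash
python3 -m handwheel '[{"jaw":36,"delta_pos":[0,0,-0.002],"turn":0},{"jaw":60,"delta_pos":[0,0,-0.002],"turn":0},{"jaw":60,"delta_pos":[0,0,-0.002],"turn":0},{"jaw":60,"delta_pos":[0,0,-0.002],"turn":0},{"jaw":60,"delta_pos":[0,0,-0.02],"turn":0},{"jaw":60,"delta_pos":[0,0,-0.06],"turn":0},{"jaw":60,"delta_pos":[0,0,-0.10],"turn":0},{"jaw":60,"delta_pos":[-0.02,-0.03,-0.11],"turn":0},{"jaw":60,"delta_pos":[-0.05,-0.06,-0.11],"turn":0},{"jaw":60,"delta_pos":[-0.05,-0.08,-0.11],"turn":0}]';python3 - <<'E'
from h import *
slids()
shot('scene','pics/s10.png',(270,170,390,290),5)
plan([.536,.375,.13],-0.021)
E
```

```text
clock: 14.97
position: [0.5166, 0.2412, 0.1795]
ee_rot: [1.0, -0.009, 0.0, -0.0]
ft_force: [-0.1, 0.9, 0.3]
grip_width: 0.706
slid [430.6 269.3] [421 262  21  16 256] [0.5371 0.3733 0.05  ]
delta [ 0.0152 -0.1334  0.0489] turn 0.0015 pos [0.5186 0.2418 0.1787] yaw -0.0164 t 15.0667 w 60.2 F [ 0.2  0.1 -0.4]
```

View pics/s10.png

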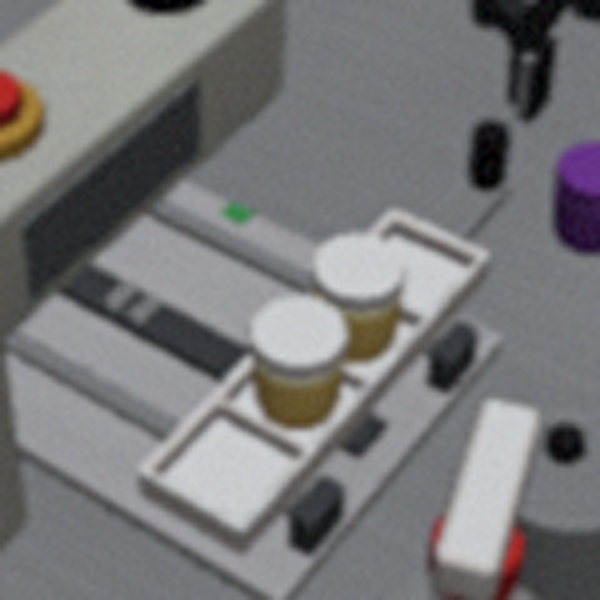

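```bash
python3 -m handwheel '[{"jaw":62,"delta_pos":[0.016,-0.133,0],"turn":0.001},{"jaw":62,"delta_pos":[0.016,-0.133,0],"turn":0.001},{"jaw":62,"delta_pos":[0.016,-0.133,0],"turn":0.001},{"jaw":62,"delta_pos":[0.016,-0.133,0],"turn":0.001},{"jaw":62,"delta_pos":[0.016,-0.133,0.04],"turn":0.001},{"jaw":62,"delta_pos":[0.016,-0.133,0.06],"turn":0.001},{"jaw":62,"delta_pos":[0.016,-0.133,0.06],"turn":0.001},{"jaw":62,"delta_pos":[0.016,-0.133,0.06],"turn":0.001},{"jaw":62,"delta_pos":[0.016,-0.133,0.06],"turn":0.001}]';python3 - <<'E'
from h import *
slids()
plan([.5357,.375,.0165],-0.021)
E
```

```text
clock: 15.82
position: [0.5405, 0.37, 0.1197]
ee_rot: [1.0, -0.013, 0.001, -0.0]
ft_force: [0.3, 0.7, 0.7]
grip_width: 0.726
slid [430.7 269.2] [421 261  21  17 264] [0.5367 0.3734 0.05  ]
delta [-0.0053 -0.0045  0.1037] turn -0.0018 pos [0.5406 0.3702 0.1202] yaw -0.0266 t 15.8667 w 62.1 F [-0.7 -0.1  0.6]
```

```bash
python3 -m handwheel '[{"jaw":62,"delta_pos":[-0.005,-0.0045,0.03],"turn":-0.002},{"jaw":62,"delta_pos":[-0.005,-0.0045,0.06],"turn":-0.002},{"jaw":62,"delta_pos":[-0.005,-0.0045,0.09],"turn":-0.002},{"jaw":62,"delta_pos":[-0.005,-0.0045,0.1035],"turn":-0.002},{"jaw":62,"delta_pos":[-0.005,-0.0045,0.1035],"turn":-0.002},{"jaw":62,"delta_pos":[-0.005,-0.0045,0.1035],"turn":-0.002}]';python3 - <<'E'
from h import *
plan([.5357,.375,.0165],-0.021)
E
```

```text
clock: 16.37
position: [0.5353, 0.375, 0.0161]
ee_rot: [1.0, -0.01, 0.0, -0.0]
ft_force: [-0.2, 0.6, 0.6]
grip_width: 0.728
delta [ 0.0004  0.     -0.0004] turn 0.0004 pos [0.5353 0.375  0.0161] yaw -0.0197 t 16.3667 w 62.2 F [-0.2  0.6  0.6]
```

```bash
python3 -m handwheel '[{"jaw":36,"delta_pos":[0,0,0],"turn":0},{"jaw":36,"delta_pos":[0,0,0],"turn":0},{"jaw":36,"delta_pos":[0,0,0],"turn":0},{"jaw":36,"delta_pos":[0,0,0],"turn":0},{"jaw":36,"delta_pos":[0,0,0],"turn":0},{"jaw":36,"delta_pos":[0,0,0],"turn":0},{"jaw":36,"delta_pos":[0,0,-0.03],"turn":0},{"jaw":36,"delta_pos":[0,0,-0.07],"turn":0},{"jaw":36,"delta_pos":[0,0,-0.11],"turn":0},{"jaw":36,"delta_pos":[0,0,-0.15],"turn":0}]';python3 -m handwheel '[{"jaw":36,"delta_pos":[0,0,0],"turn":0},{"jaw":36,"delta_pos":[0,0,0],"turn":0}]';python3 - <<'E'
from h import *
plan([.5185,.1582,.10],-0.021)
E
```

```text
clock: 17.2
position: [0.5346, 0.3747, 0.1678]
ee_rot: [1.0, -0.01, 0.0, -0.0]
ft_force: [1.3, 0.5, -1.2]
grip_width: 0.504
clock: 17.37
position: [0.536, 0.3759, 0.1688]
ee_rot: [1.0, -0.01, 0.003, -0.002]
ft_force: [-0.8, -0.3, -0.9]
grip_width: 0.507
delta [-0.0136  0.2182  0.068 ] turn 0.0004 pos [0.536  0.3759 0.1688] yaw -0.0197 t 17.3667 w 43.3 F [-0.8 -0.3 -0.9]
```

```bash
python3 -m handwheel '[{"jaw":36,"delta_pos":[-0.0138,0.218,0],"turn":0},{"jaw":36,"delta_pos":[-0.0138,0.218,0],"turn":0},{"jaw":36,"delta_pos":[-0.0138,0.218,0],"turn":0},{"jaw":36,"delta_pos":[-0.0138,0.218,0],"turn":0},{"jaw":36,"delta_pos":[-0.0138,0.218,0],"turn":0},{"jaw":36,"delta_pos":[-0.0138,0.218,0.04],"turn":0},{"jaw":36,"delta_pos":[-0.0138,0.218,0.066],"turn":0},{"jaw":36,"delta_pos":[-0.0138,0.218,0.066],"turn":0},{"jaw":36,"delta_pos":[-0.0138,0.218,0.066],"turn":0},{"jaw":36,"delta_pos":[-0.0138,0.218,0.066],"turn":0}]';python3 - <<'E'
from h import *
plan([.5185,.1582,.0705],-0.021)
shot('scene','pics/s11.png',(270,170,390,290),5)
E
```

```text
clock: 18.2
position: [0.517, 0.1582, 0.1]
ee_rot: [1.0, -0.009, 0.0, -0.0]
ft_force: [0.9, 1.1, 0.5]
grip_width: 0.51
delta [0.0014 0.     0.0295] turn 0.001 pos [0.517  0.1582 0.1   ] yaw -0.018 t 18.2 w 43.6 F [0.9 1.1 0.5]
```

View pics/s11.png

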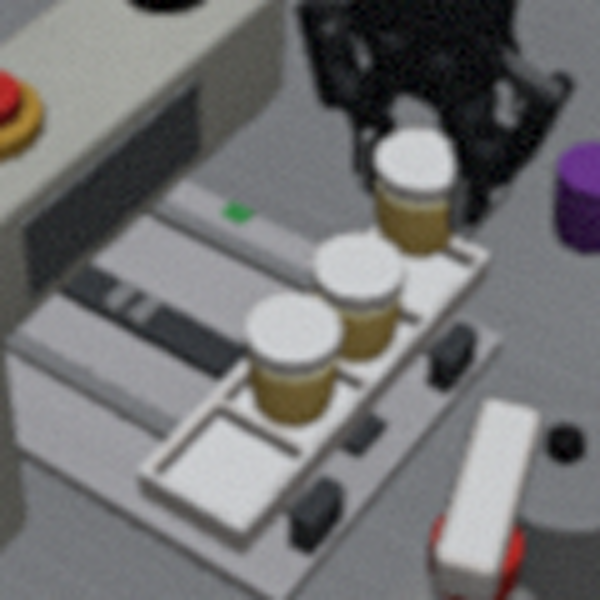

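The third pot hovers over the nest nearest the grip. The first pot has shifted about 1 px but is still in its nest. I'll lower the third.

```bash
python3 -m handwheel '[{"jaw":36,"delta_pos":[0.001,0,0.01],"turn":0},{"jaw":36,"delta_pos":[0.001,0,0.018],"turn":0},{"jaw":36,"delta_pos":[0.001,0,0.024],"turn":0},{"jaw":36,"delta_pos":[0.001,0,0.0285],"turn":0},{"jaw":36,"delta_pos":[0.001,0,0.0285],"turn":0},{"jaw":36,"delta_pos":[0.001,0,0.0285],"turn":0}]';python3 - <<'E'
from h import *
plan([.5185,.1582,.0705],-0.021)
E
```

```text
clock: 18.75
position: [0.5175, 0.1571, 0.0699]
ee_rot: [1.0, -0.01, -0.0, 0.0]
ft_force: [-0.4, -0.3, 0.1]
grip_width: 0.504
delta [ 0.0009 -0.0012 -0.0006] turn 0.0006 pos [0.5175 0.1571 0.0699] yaw -0.0192 t 18.75 w 43.1 F [-0.4 -0.3  0.1]
```

```bash
python3 -m handwheel '[{"jaw":60,"delta_pos":[0,0,0],"turn":0},{"jaw":60,"delta_pos":[0,0,0],"turn":0},{"jaw":60,"delta_pos":[0,0,0],"turn":0},{"jaw":60,"delta_pos":[0,0,-0.02],"turn":0},{"jaw":60,"delta_pos":[0,0,-0.05],"turn":0},{"jaw":60,"delta_pos":[0,0,-0.09],"turn":0},{"jaw":60,"delta_pos":[-0.03,0,-0.10],"turn":0},{"jaw":60,"delta_pos":[-0.074,0,-0.10],"turn":0},{"jaw":60,"delta_pos":[-0.074,0,-0.10],"turn":0},{"jaw":60,"delta_pos":[-0.074,0,-0.10],"turn":0}]';python3 - <<'E'
from h import *
plan([.4435,.1596,.077],-0.021)
shot('scene','pics/s12.png',(270,170,390,290),5)
shot('top','pics/t12.png',(250,130,350,270),4)
E
```

```text
clock: 19.58
position: [0.4422, 0.1582, 0.1707]
ee_rot: [1.0, -0.009, 0.001, 0.001]
ft_force: [0.3, 0.3, 0.7]
grip_width: 0.702
delta [ 0.0011 -0.0017  0.0937] turn 0.0008 pos [0.4422 0.1582 0.1707] yaw -0.0184 t 19.5833 w 59.9 F [0.3 0.3 0.7]
```

View pics/s12.png

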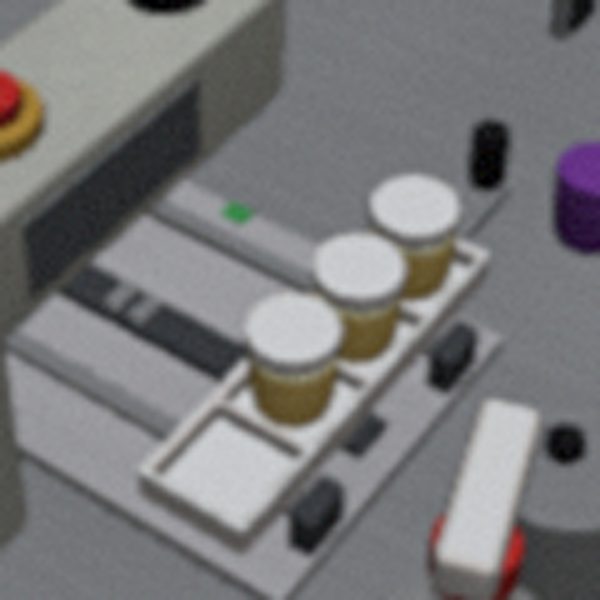

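View pics/t12.png

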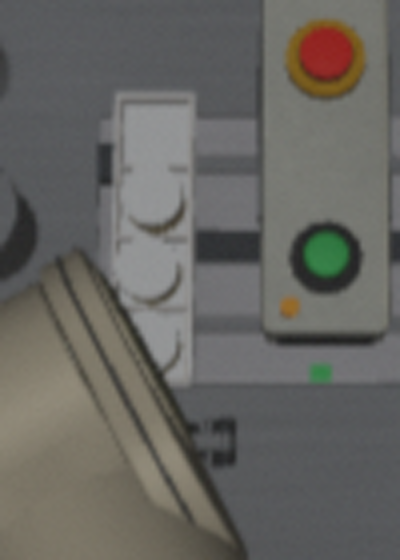

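All three pots sit upright in the nests, with scene-crop lids at (413,207), (360,265) and (293,328). Now I'll pinch the grip.

```bash
python3 -m handwheel '[{"jaw":60,"delta_pos":[0.001,-0.001,0.04],"turn":0},{"jaw":60,"delta_pos":[0.001,-0.001,0.08],"turn":0},{"jaw":60,"delta_pos":[0.001,-0.001,0.092],"turn":0},{"jaw":60,"delta_pos":[0.001,-0.001,0.092],"turn":0},{"jaw":15,"delta_pos":[0.001,-0.001,0.092],"turn":0},{"jaw":15,"delta_pos":[0.001,-0.001,0.092],"turn":0},{"jaw":15,"delta_pos":[0.001,-0.001,0.092],"turn":0},{"jaw":15,"delta_pos":[0.001,-0.001,0.092],"turn":0},{"jaw":15,"delta_pos":[0.001,-0.001,0.092],"turn":0},{"jaw":15,"delta_pos":[0.001,-0.001,0.092],"turn":0}]' 40;python3 - <<'E'
from h import *
plan([.4412,.0396,.078],-0.021)
E
```

```text
clock: 20.52
position: [0.4461, 0.1594, 0.0802]
ee_rot: [1.0, -0.01, 0.002, 0.0]
ft_force: [-1.1, -2.7, 8.2]
grip_width: 0.216
delta [-0.0025  0.1199  0.0022] turn 0.0004 pos [0.4461 0.1594 0.0802] yaw -0.0199 t 20.5167 w 18.4 F [-1.1 -2.7  8.2]
```

```bash
python3 -m handwheel '[{"jaw":15,"delta_pos":[0,0.008,0],"turn":0},{"jaw":15,"delta_pos":[0,0.018,0],"turn":0},{"jaw":15,"delta_pos":[0,0.032,0],"turn":0},{"jaw":15,"delta_pos":[0,0.048,0],"turn":0},{"jaw":15,"delta_pos":[0,0.064,0],"turn":0},{"jaw":15,"delta_pos":[0,0.080,0],"turn":0},{"jaw":15,"delta_pos":[0,0.095,0],"turn":0},{"jaw":15,"delta_pos":[0,0.108,0],"turn":0},{"jaw":15,"delta_pos":[0,0.116,0],"turn":0},{"jaw":15,"delta_pos":[0,0.120,0],"turn":0}]' 40;python3 -m handwheel '[{"jaw":15,"delta_pos":[0,0,0],"turn":0},{"jaw":15,"delta_pos":[0,0,0],"turn":0},{"jaw":15,"delta_pos":[0,0,0],"turn":0},{"jaw":15,"delta_pos":[0,0,0],"turn":0}]';python3 - <<'E'
from h import *
plan([.4412,.0396,.078],-0.021)
shot('scene','pics/s13.png',(220,140,400,300),4)
shot('top','pics/t13.png',(260,120,400,280),4)
E
```

```text
clock: 21.35
position: [0.4434, 0.0384, 0.0802]
ee_rot: [1.0, -0.01, 0.001, 0.0]
ft_force: [-3.4, 8.1, 8.0]
grip_width: 0.215
clock: 21.68
position: [0.4434, 0.0392, 0.0802]
ee_rot: [1.0, -0.01, 0.001, 0.0]
ft_force: [-4.2, -0.2, 9.5]
grip_width: 0.215
delta [-0.0022 -0.0004  0.0022] turn 0.0004 pos [0.4434 0.0392 0.0802] yaw -0.0197 t 21.6833 w 18.4 F [-4.2 -0.2  9.5]
```

View pics/s13.png

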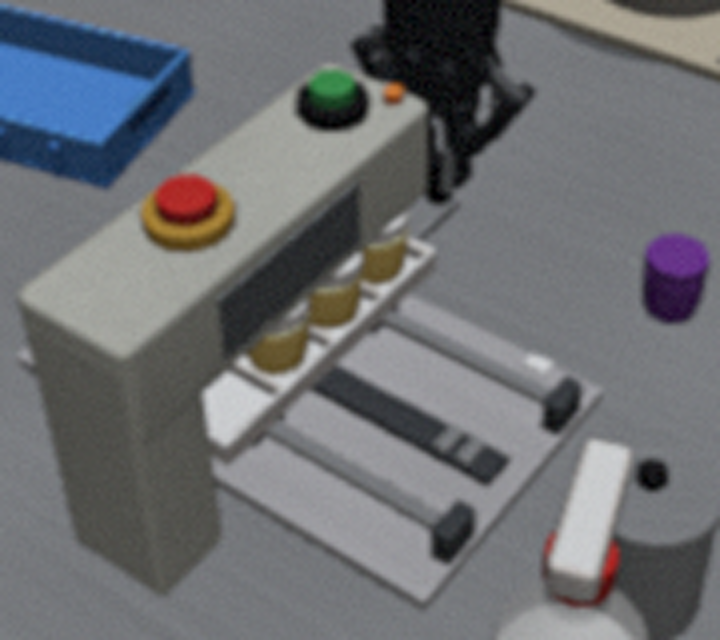

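View pics/t13.png

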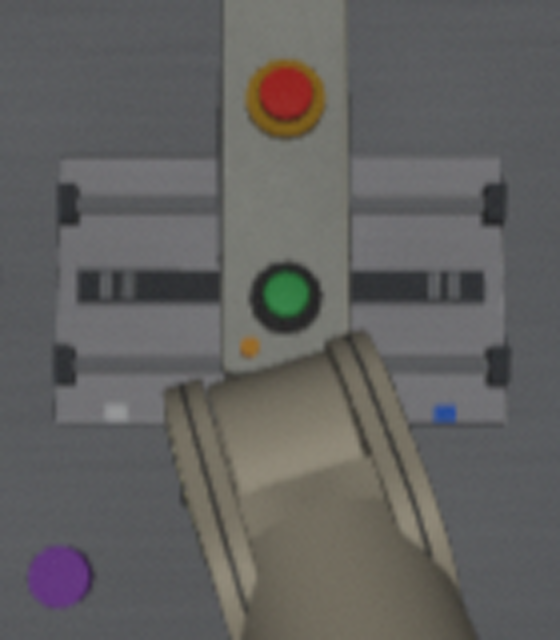

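The carrier is at coding, with all three pots in their nests under the head. I'll release, rise and locate the start button top in both views.

```bash
python3 -m handwheel '[{"jaw":45,"delta_pos":[0,0,0],"turn":0},{"jaw":45,"delta_pos":[0,0,0],"turn":0},{"jaw":45,"delta_pos":[0,0,0],"turn":0},{"jaw":45,"delta_pos":[0,0,-0.03],"turn":0},{"jaw":45,"delta_pos":[0,0,-0.07],"turn":0},{"jaw":0,"delta_pos":[0,0,-0.11],"turn":0},{"jaw":0,"delta_pos":[0,0,-0.15],"turn":0},{"jaw":0,"delta_pos":[0,0,-0.19],"turn":0},{"jaw":0,"delta_pos":[0,0,-0.2],"turn":0},{"jaw":0,"delta_pos":[0,0,-0.2],"turn":0}]' 40;python3 - <<'E'
from h import *
P={}
for n in('top','scene'):
    im=camera(n)[:,:,::-1].copy();hsv=cv2.cvtColor(im,cv2.COLOR_BGR2HSV)
    m=(hsv[...,0]>45)&(hsv[...,0]<80)&(hsv[...,1]>90)&(hsv[...,2]>60)
    for c,s in blobs(m,40): print(n,c,s); P.setdefault(n,c)
    if n=='scene': cv2.imwrite('pics/btn.png',cv2.resize(im[130:230,230:350],None,fx=5,fy=5,interpolation=2))
if len(P)==2: print(tri(P['top'],P['scene']))
for z in(.214,.218,.222): print(onz('top',P['top'],z).round(4) if 'top' in P else '',onz('scene',P['scene'],z).round(4))
plan([.5539,.039,.25],-.021)
E
```

```text
clock: 22.62
position: [0.4439, 0.0397, 0.2818]
ee_rot: [1.0, -0.01, 0.003, 0.0]
ft_force: [0.3, -0.3, -0.1]
grip_width: -0.0
scene [302.7 161.5] [297 158  12   8  75]
 [0.546  0.0308 0.214 ]
 [0.5505 0.0343 0.218 ]
 [0.5551 0.0379 0.222 ]
delta [ 0.1115 -0.0018  0.0281] turn 0.0005 pos [0.4423 0.0393 0.278 ] yaw -0.0196 t 22.7167 w 0.1 F [-0.1  0.3  0.1]
```

View pics/btn.png

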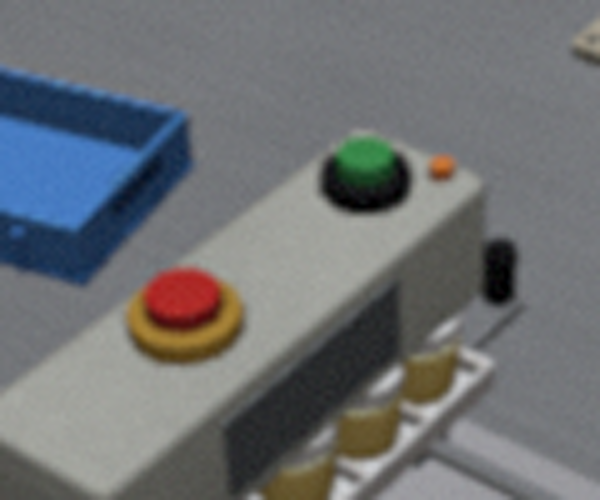

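```bash
python3 -m handwheel '[{"jaw":0,"delta_pos":[0.04,0,0],"turn":0},{"jaw":0,"delta_pos":[0.08,0,0],"turn":0},{"jaw":0,"delta_pos":[0.111,-0.001,0],"turn":0},{"jaw":0,"delta_pos":[0.111,-0.001,0.02],"turn":0},{"jaw":0,"delta_pos":[0.111,-0.001,0.04],"turn":0},{"jaw":0,"delta_pos":[0.111,-0.001,0.04],"turn":0},{"jaw":0,"delta_pos":[0.111,-0.001,0.04],"turn":0},{"jaw":0,"delta_pos":[0.111,-0.001,0.04],"turn":0},{"jaw":0,"delta_pos":[0.111,-0.001,0.04],"turn":0}]' 40;python3 - <<'E'
from h import *
print(tri((331.1,193.1),(303,161.2)))
plan([.5545,.039,.222],-.021)
shot('scene','pics/s14.png',(230,90,400,250),4)
E
```

```text
clock: 23.47
position: [0.5536, 0.0383, 0.2394]
ee_rot: [1.0, -0.01, 0.001, 0.0]
ft_force: [-0.5, 0.0, -0.2]
grip_width: 0.003
(array([0.55357318, 0.0385101 , 0.22213704]), np.float64(0.0014345180312834334))
delta [ 0.0009 -0.0007  0.0174] turn 0.0005 pos [0.5536 0.0383 0.2394] yaw -0.0194 t 23.4667 w 0.2 F [-0.5  0.  -0.2]
```

View pics/s14.png

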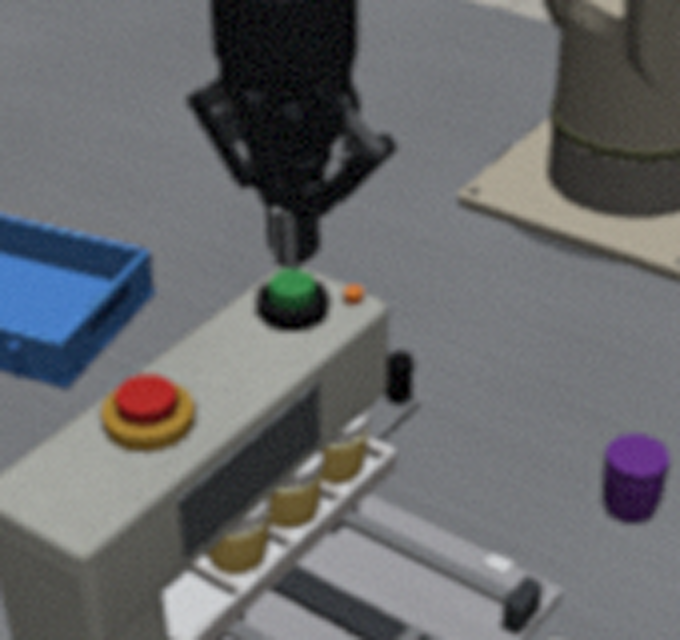

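The shut fingertips are right above the green button at crop (292,285). I'll press in small steps.

```bash
python3 -m handwheel '[{"jaw":0,"delta_pos":[0,0,0.012],"turn":0},{"jaw":0,"delta_pos":[0,0,0.018],"turn":0},{"jaw":0,"delta_pos":[0,0,0.021],"turn":0},{"jaw":0,"delta_pos":[0,0,0.023],"turn":0},{"jaw":0,"delta_pos":[0,0,0.023],"turn":0}]';python3 -c "
from h import *
plan([.5545,.039,.222],-.021)"
```

```text
clock: 23.93
position: [0.5541, 0.0384, 0.2196]
ee_rot: [1.0, -0.01, 0.002, 0.001]
ft_force: [-13.2, -2.1, 36.9]
grip_width: -0.0
delta [ 0.0004 -0.0006 -0.0024] turn 0.0004 pos [0.5541 0.0384 0.2196] yaw -0.0197 t 23.9333 w -0.0 F [-13.2  -2.1  36.9]
```

```bash
python3 -c "
from h import *
shot('scene','pics/s15.png',(260,120,340,190),8)"; python3 -m handwheel '[{"jaw":0,"delta_pos":[0,0,-0.01],"turn":0},{"jaw":0,"delta_pos":[0,0,-0.03],"turn":0},{"jaw":0,"delta_pos":[0,0,-0.05],"turn":0},{"jaw":0,"delta_pos":[0,0,-0.05],"turn":0},{"jaw":0,"delta_pos":[0,0,-0.05],"turn":0}]';python3 -c "
from h import *
plan([.4434,.0394,.27],-.021)
shot('scene','pics/s16.png',(260,120,340,190),8)"
```

```text
clock: 24.4
position: [0.5536, 0.0383, 0.2656]
ee_rot: [1.0, -0.01, 0.001, 0.0]
ft_force: [0.3, 0.6, -0.6]
grip_width: -0.004
delta [-0.1102  0.001  -0.0046] turn 0.0005 pos [0.5536 0.0383 0.2656] yaw -0.0195 t 24.4 w -0.3 F [ 0.3  0.6 -0.6]
```

View pics/s15.png

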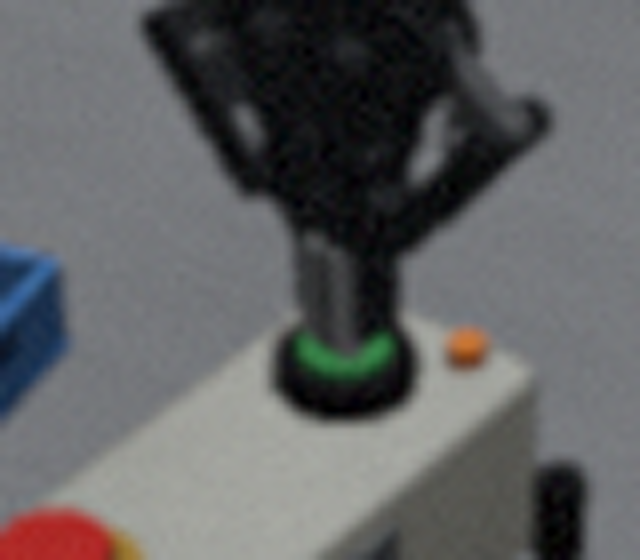

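View pics/s16.png

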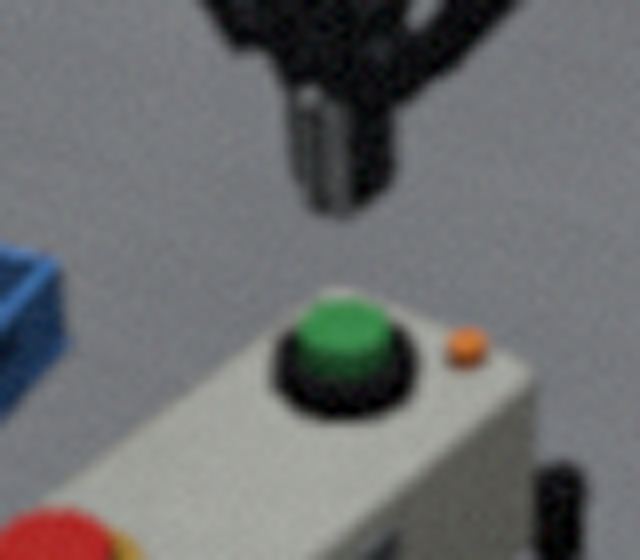

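The button went nearly flush with its collar and is up again. I'll go back to the grip.

```bash
python3 -m handwheel '[{"jaw":50,"delta_pos":[-0.04,0.001,0],"turn":0},{"jaw":50,"delta_pos":[-0.08,0.001,0],"turn":0},{"jaw":50,"delta_pos":[-0.109,0.001,0],"turn":0},{"jaw":50,"delta_pos":[-0.109,0.001,0.03],"turn":0},{"jaw":50,"delta_pos":[-0.109,0.001,0.07],"turn":0},{"jaw":50,"delta_pos":[-0.109,0.001,0.11],"turn":0},{"jaw":50,"delta_pos":[-0.109,0.001,0.13],"turn":0},{"jaw":50,"delta_pos":[-0.109,0.001,0.13],"turn":0},{"jaw":50,"delta_pos":[-0.109,0.001,0.13],"turn":0}]';python3 -c "
from h import *
plan([.444,.0394,.078],-.021)"
```

```text
clock: 25.2
position: [0.4433, 0.0394, 0.1344]
ee_rot: [1.0, -0.01, -0.002, -0.0]
ft_force: [1.0, 0.1, 0.1]
grip_width: 0.582
delta [ 0.0008 -0.      0.0564] turn 0.0005 pos [0.4433 0.0394 0.1344] yaw -0.0193 t 25.2 w 49.7 F [1.  0.1 0.1]
```

```bash
python3 -m handwheel '[{"jaw":50,"delta_pos":[0.0005,0,0.03],"turn":0},{"jaw":50,"delta_pos":[0.0005,0,0.055],"turn":0},{"jaw":50,"delta_pos":[0.0005,0,0.055],"turn":0},{"jaw":15,"delta_pos":[0.0005,0,0.055],"turn":0},{"jaw":15,"delta_pos":[0.0005,0,0.055],"turn":0},{"jaw":15,"delta_pos":[0.0005,0,0.055],"turn":0},{"jaw":15,"delta_pos":[0.0005,0,0.055],"turn":0},{"jaw":15,"delta_pos":[0.0005,0,0.055],"turn":0},{"jaw":15,"delta_pos":[0.0005,0,0.055],"turn":0}]' 40;python3 -c "
from h import *
plan([.441,-.0806,.078],-.021)"
```

```text
clock: 25.95
position: [0.4463, 0.0392, 0.0826]
ee_rot: [1.0, -0.01, 0.002, 0.0]
ft_force: [-1.9, -1.5, 5.7]
grip_width: 0.213
delta [-0.003   0.1199  0.0046] turn 0.0004 pos [0.4463 0.0392 0.0826] yaw -0.0197 t 25.95 w 18.2 F [-1.9 -1.5  5.7]
```

```bash
python3 -m handwheel '[{"jaw":15,"delta_pos":[0,0.008,0],"turn":0},{"jaw":15,"delta_pos":[0,0.018,0],"turn":0},{"jaw":15,"delta_pos":[0,0.032,0],"turn":0},{"jaw":15,"delta_pos":[0,0.048,0],"turn":0},{"jaw":15,"delta_pos":[0,0.064,0],"turn":0},{"jaw":15,"delta_pos":[0,0.080,0],"turn":0},{"jaw":15,"delta_pos":[0,0.095,0],"turn":0},{"jaw":15,"delta_pos":[0,0.108,0],"turn":0},{"jaw":15,"delta_pos":[0,0.116,0],"turn":0},{"jaw":15,"delta_pos":[0,0.120,0],"turn":0}]' 40;python3 -m handwheel '[{"jaw":15,"delta_pos":[0,0,0],"turn":0},{"jaw":15,"delta_pos":[0,0,0],"turn":0},{"jaw":15,"delta_pos":[0,0,0],"turn":0},{"jaw":15,"delta_pos":[0,0,0],"turn":0}]';python3 - <<'E'
from h import *
plan([.4412,-.0806,.078],-0.021)
E
python3 -m handwheel '[{"jaw":60,"delta_pos":[0,0,0],"turn":0},{"jaw":60,"delta_pos":[0,0,0],"turn":0},{"jaw":60,"delta_pos":[0,0,0],"turn":0},{"jaw":60,"delta_pos":[0,0,0],"turn":0},{"jaw":60,"delta_pos":[0,0,-0.03],"turn":0},{"jaw":60,"delta_pos":[0,0,-0.07],"turn":0},{"jaw":60,"delta_pos":[0,0,-0.1],"turn":0},{"jaw":60,"delta_pos":[0,0,-0.1],"turn":0}]'
python3 - <<'E'
from h import *
shot('scene','pics/s17.png',(180,120,360,280),4)
shot('top','pics/t17.png',(320,120,420,260),4)
E
```

```text
clock: 26.78
position: [0.4436, -0.0818, 0.0825]
ee_rot: [1.0, -0.011, 0.001, 0.0]
ft_force: [-3.4, 7.8, 8.1]
grip_width: 0.218
clock: 27.12
position: [0.4437, -0.081, 0.0826]
ee_rot: [1.0, -0.01, 0.001, 0.001]
ft_force: [-2.6, 0.3, 7.1]
grip_width: 0.214
delta [-0.0025 -0.0003  0.0045] turn 0.0004 pos [ 0.4437 -0.081   0.0826] yaw -0.0197 t 27.1167 w 18.3 F [-2.6  0.3  7.1]
clock: 27.78
position: [0.4455, -0.0808, 0.1863]
ee_rot: [1.0, -0.01, 0.004, 0.001]
ft_force: [0.4, -0.5, -0.0]
grip_width: 0.699
```

View pics/s17.png

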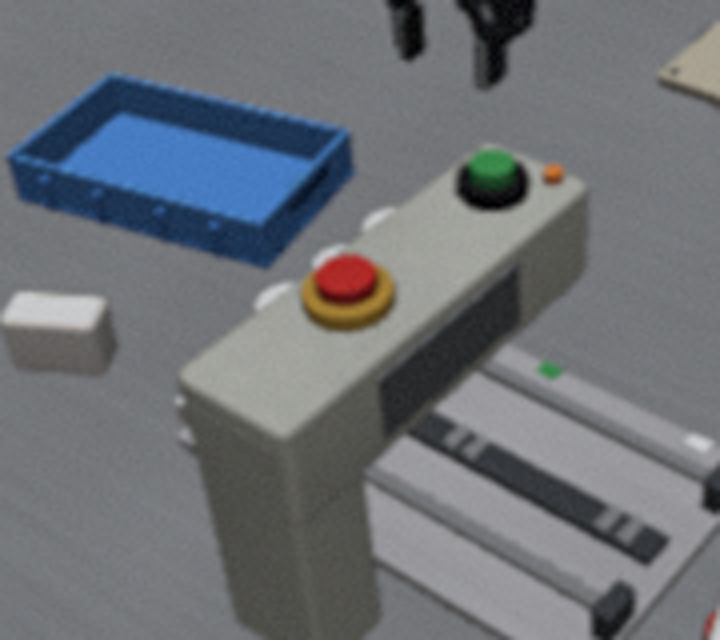

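View pics/t17.png

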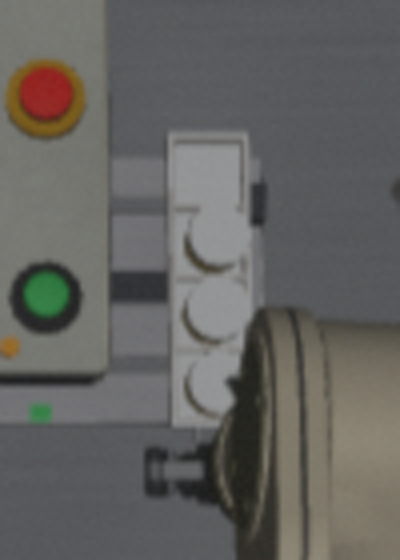

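The carrier is clicked in at unload, with the pots in its nests at top-crop (213,237), (215,310) and (210,385). I'll measure the lids once the arm is clear.

```bash
python3 -m handwheel '[{"jaw":60,"delta_pos":[0,0.04,0],"turn":0},{"jaw":60,"delta_pos":[0,0.08,0],"turn":0},{"jaw":60,"delta_pos":[0,0.12,0],"turn":0},{"jaw":60,"delta_pos":[0,0.12,0],"turn":0}]'
python3 - <<'E'
from h import *
im=shot('top','pics/t18.png',(320,120,420,260),4)
g=im[145:235,362:386]; g=cv2.resize(g,None,fx=8,fy=8,interpolation=2)
cv2.imwrite('pics/t18b.png',g)
print(get_obs()['joint_pos'].round(2))
plan([.5125,-.083,.17],-.021)
E
```

```text
clock: 28.22
position: [0.4378, -0.2082, 0.1786]
ee_rot: [1.0, -0.014, -0.001, 0.0]
ft_force: [-1.2, -1.2, -0.1]
grip_width: 0.7
[ 0.79  0.09 -0.46  1.87  0.04  1.19 -1.29]
delta [ 0.0708 -0.1232  0.0085] turn -0.0016 pos [ 0.4385 -0.2043  0.1786] yaw -0.0259 t 28.2667 w 60.0 F [-0.4  1.7 -0.8]
```

View pics/t18.png

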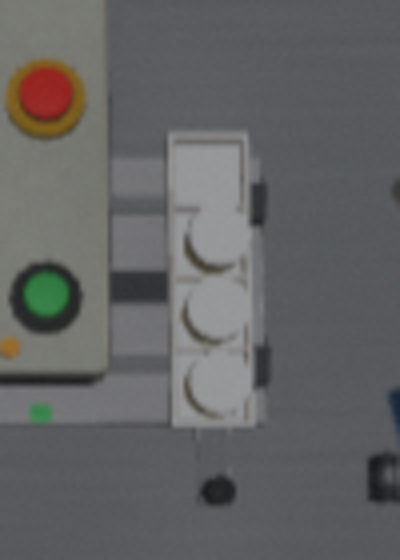

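Run:
```python
from h import *
for p in((218,238),(218,310),(218,385)): print(onz('top',(320+p[0]/4-.4,120+p[1]/4-.4),.102).round(4))
plan([.5125,-.083,.17],-.021)
```

```text
[ 0.6102 -0.0824  0.102 ]
[ 0.5603 -0.0804  0.102 ]
[ 0.5091 -0.0783  0.102 ]
delta [ 0.0708 -0.1232  0.0085] turn -0.0016 pos [ 0.4385 -0.2043  0.1786] yaw -0.0259 t 28.2667 w 60.0 F [-0.4  1.7 -0.8]
```

```bash
python3 -m handwheel '[{"jaw":62,"delta_pos":[0.069,-0.125,0],"turn":0},{"jaw":62,"delta_pos":[0.069,-0.125,0],"turn":0},{"jaw":62,"delta_pos":[0.069,-0.125,0],"turn":0},{"jaw":62,"delta_pos":[0.069,-0.125,0],"turn":0},{"jaw":62,"delta_pos":[0.069,-0.125,0.03],"turn":0},{"jaw":62,"delta_pos":[0.069,-0.125,0.05],"turn":0},{"jaw":62,"delta_pos":[0.069,-0.125,0.05],"turn":0},{"jaw":62,"delta_pos":[0.069,-0.125,0.05],"turn":0},{"jaw":62,"delta_pos":[0.069,-0.125,0.05],"turn":0}]'
python3 - <<'E'
from h import *
plan([.511,-.081,.0705],-.021)
E
```

```text
clock: 29.02
position: [0.5118, -0.0766, 0.131]
ee_rot: [1.0, -0.01, 0.0, -0.0]
ft_force: [-0.1, -0.5, 0.1]
grip_width: 0.733
delta [-0.0007  0.0044  0.0605] turn 0.0006 pos [ 0.5118 -0.0766  0.131 ] yaw -0.0192 t 29.0167 w 62.6 F [-0.1 -0.5  0.1]
```

```bash
python3 -m handwheel '[{"jaw":62,"delta_pos":[-0.0005,0.004,0.03],"turn":0},{"jaw":62,"delta_pos":[-0.0005,0.004,0.059],"turn":0},{"jaw":62,"delta_pos":[-0.0005,0.004,0.059],"turn":0},{"jaw":62,"delta_pos":[-0.0005,0.004,0.059],"turn":0},{"jaw":36,"delta_pos":[-0.0005,0.004,0.059],"turn":0},{"jaw":36,"delta_pos":[-0.0005,0.004,0.059],"turn":0},{"jaw":36,"delta_pos":[-0.0005,0.004,0.059],"turn":0},{"jaw":36,"delta_pos":[-0.0005,0.004,0.059],"turn":0},{"jaw":36,"delta_pos":[-0.0005,0.004,0.059],"turn":0},{"jaw":36,"delta_pos":[-0.0005,0.004,0.059],"turn":0}]' 35
python3 - <<'E'
from h import *
plan([.511,-.081,.0705],-.021)
E
python3 -m handwheel '[{"jaw":36,"delta_pos":[0,0,-0.01],"turn":0},{"jaw":36,"delta_pos":[0,0,-0.03],"turn":0},{"jaw":36,"delta_pos":[0,0,-0.07],"turn":0},{"jaw":36,"delta_pos":[0,0,-0.10],"turn":0},{"jaw":36,"delta_pos":[0,0,-0.10],"turn":0},{"jaw":36,"delta_pos":[0,0,-0.10],"turn":0}]'
python3 - <<'E'
from h import *
plan([.481,-.4215,.17],-1.24)
shot('scene','pics/s19.png',(180,100,360,260),4)
E
```

```text
clock: 29.85
position: [0.5125, -0.081, 0.0738]
ee_rot: [1.0, -0.01, 0.002, 0.0]
ft_force: [-1.3, 1.1, 4.2]
grip_width: 0.505
delta [-0.0015 -0.      0.0033] turn 0.0005 pos [ 0.5125 -0.081   0.0738] yaw -0.0195 t 29.85 w 43.1 F [-1.3  1.1  4.2]
clock: 30.35
position: [0.5125, -0.0811, 0.1747]
ee_rot: [1.0, -0.01, 0.003, 0.001]
ft_force: [-0.2, 0.8, -1.3]
grip_width: 0.503
delta [-0.0249  0.341   0.0051] turn 0.3885 pos [ 0.5125 -0.0811  0.1747] yaw -0.0195 t 30.35 w 42.9 F [-0.2  0.8 -1.3]
```

View pics/s19.png

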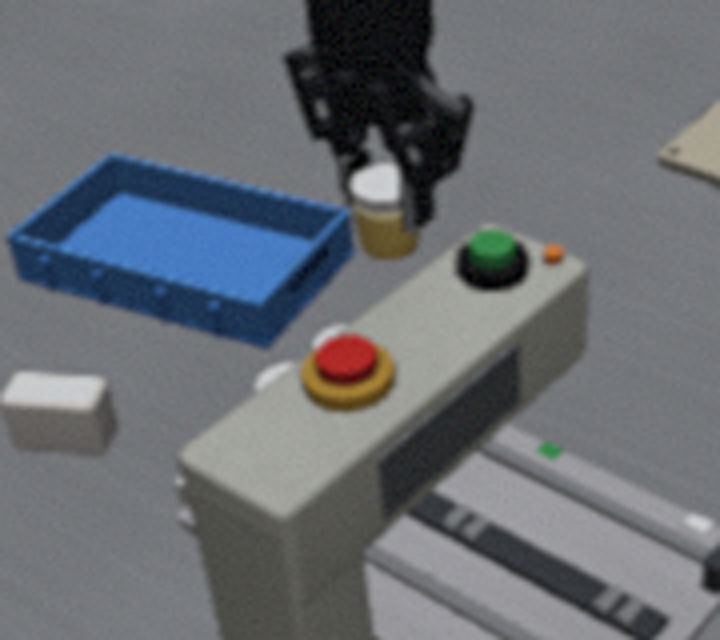

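```bash
python3 -m handwheel '[{"jaw":36,"delta_pos":[-0.025,0.341,0],"turn":0.388},{"jaw":36,"delta_pos":[-0.025,0.341,0],"turn":0.388},{"jaw":36,"delta_pos":[-0.025,0.341,0],"turn":0.388},{"jaw":36,"delta_pos":[-0.025,0.341,0],"turn":0.388},{"jaw":36,"delta_pos":[-0.025,0.341,0],"turn":0.388},{"jaw":36,"delta_pos":[-0.025,0.341,0],"turn":0.388},{"jaw":36,"delta_pos":[-0.025,0.341,0],"turn":0.388},{"jaw":36,"delta_pos":[-0.025,0.341,0],"turn":0.388},{"jaw":36,"delta_pos":[-0.025,0.341,0],"turn":0.388},{"jaw":36,"delta_pos":[-0.025,0.341,0],"turn":0.388}]'
python3 -m handwheel '[{"jaw":36,"delta_pos":[0,0,0],"turn":0},{"jaw":36,"delta_pos":[0,0,0],"turn":0},{"jaw":36,"delta_pos":[0,0,0],"turn":0}]'
python3 - <<'E'
from h import *
plan([.481,-.4215,.028],-1.24)
shot('scene','pics/s20.png',(160,80,340,240),4)
E
```

```text
clock: 31.23
position: [0.4766, -0.4254, 0.1696]
ee_rot: [0.811, -0.585, -0.001, 0.001]
ft_force: [-0.2, 1.1, -0.7]
grip_width: 0.501
clock: 31.48
position: [0.4796, -0.4203, 0.1709]
ee_rot: [0.816, -0.578, -0.0, -0.0]
ft_force: [-0.4, 0.1, -0.0]
grip_width: 0.506
delta [ 0.0017 -0.0009  0.1429] turn 0.002 pos [ 0.4796 -0.4203  0.1709] yaw -1.2337 t 31.4833 w 43.2 F [-0.4  0.1 -0. ]
```

View pics/s20.png

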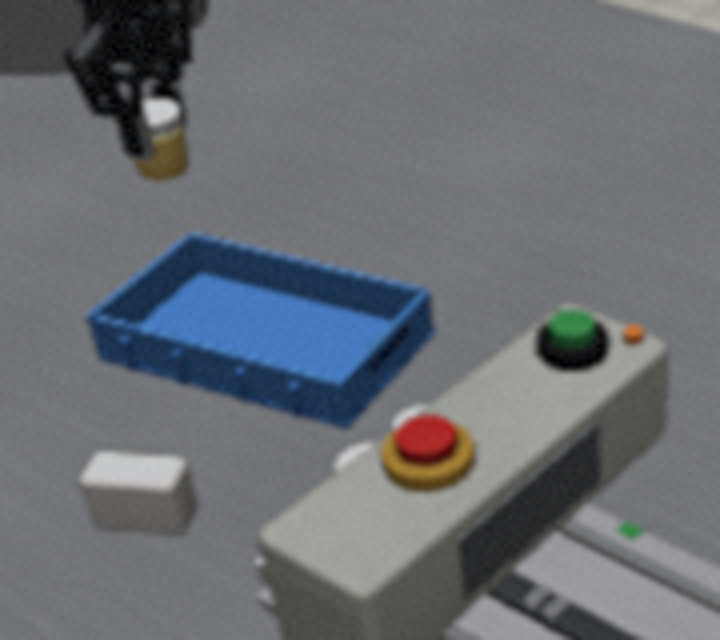

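```bash
python3 -m handwheel '[{"jaw":36,"delta_pos":[0,0,0.03],"turn":0},{"jaw":36,"delta_pos":[0,0,0.06],"turn":0},{"jaw":36,"delta_pos":[0,0,0.09],"turn":0},{"jaw":36,"delta_pos":[0,0,0.12],"turn":0},{"jaw":36,"delta_pos":[0,0,0.135],"turn":0},{"jaw":36,"delta_pos":[0,0,0.142],"turn":0},{"jaw":36,"delta_pos":[0,0,0.142],"turn":0},{"jaw":36,"delta_pos":[0,0,0.142],"turn":0}]'
python3 - <<'E'
from h import *
plan([.481,-.4215,.027],-1.24)
shot('scene','pics/s21.png',(160,100,280,200),5)
E
```

```text
clock: 32.2
position: [0.4799, -0.4213, 0.03]
ee_rot: [0.815, -0.58, 0.0, -0.0]
ft_force: [0.7, -0.3, -0.4]
grip_width: 0.5
delta [ 0.0005 -0.0009  0.003 ] turn 0.001 pos [ 0.4799 -0.4213  0.03  ] yaw -1.2367 t 32.2 w 42.7 F [ 0.7 -0.3 -0.4]
```

View pics/s21.png

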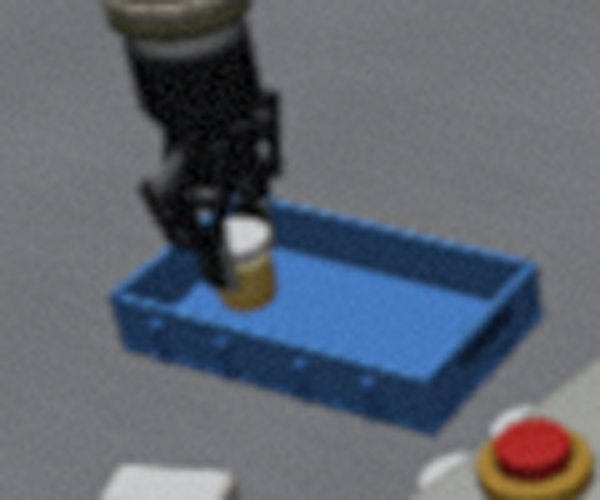

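```bash
python3 -m handwheel '[{"jaw":36,"delta_pos":[0,0,0.002],"turn":0},{"jaw":36,"delta_pos":[0,0,0.0035],"turn":0},{"jaw":36,"delta_pos":[0,0,0.0035],"turn":0}]'
python3 -m handwheel '[{"jaw":60,"delta_pos":[0,0,0],"turn":0},{"jaw":60,"delta_pos":[0,0,0],"turn":0},{"jaw":60,"delta_pos":[0,0,0],"turn":0},{"jaw":60,"delta_pos":[0,0,0],"turn":0},{"jaw":60,"delta_pos":[0,0,-0.03],"turn":0},{"jaw":60,"delta_pos":[0,0,-0.07],"turn":0},{"jaw":60,"delta_pos":[0,0,-0.11],"turn":0},{"jaw":60,"delta_pos":[0,0,-0.15],"turn":0},{"jaw":60,"delta_pos":[0,0,-0.15],"turn":0}]'
python3 - <<'E'
from h import *
plan([.562,-.0825,.17],-.021)
shot('scene','pics/s22.png',(160,100,280,200),5)
E
```

```text
clock: 32.5
position: [0.4799, -0.4217, 0.0265]
ee_rot: [0.814, -0.58, 0.001, 0.0]
ft_force: [-0.9, 1.1, 2.1]
grip_width: 0.503
clock: 33.25
position: [0.4825, -0.4237, 0.1852]
ee_rot: [0.814, -0.58, 0.006, 0.0]
ft_force: [1.2, -0.5, 1.5]
grip_width: 0.703
delta [-0.2967 -0.1864  0.0132] turn -0.3876 pos [ 0.4825 -0.4237  0.1852] yaw -1.2386 t 33.25 w 60.0 F [ 1.2 -0.5  1.5]
```

View pics/s22.png

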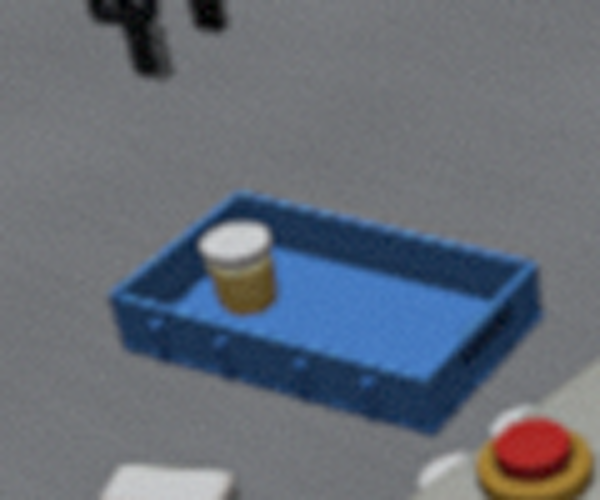

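The first coded pot stands upright in the crate at crop (240,270). Now the second.

```bash
python3 -m handwheel '[{"jaw":62,"delta_pos":[-0.297,-0.187,0.01],"turn":-0.387},{"jaw":62,"delta_pos":[-0.297,-0.187,0.01],"turn":-0.387},{"jaw":62,"delta_pos":[-0.297,-0.187,0.01],"turn":-0.387},{"jaw":62,"delta_pos":[-0.297,-0.187,0.01],"turn":-0.387},{"jaw":62,"delta_pos":[-0.297,-0.187,0.01],"turn":-0.387},{"jaw":62,"delta_pos":[-0.297,-0.187,0.01],"turn":-0.387},{"jaw":62,"delta_pos":[-0.297,-0.187,0.01],"turn":-0.387},{"jaw":62,"delta_pos":[-0.297,-0.187,0.01],"turn":-0.387},{"jaw":62,"delta_pos":[-0.297,-0.187,0.01],"turn":-0.387},{"jaw":62,"delta_pos":[-0.297,-0.187,0.01],"turn":-0.387}]'
python3 -m handwheel '[{"jaw":62,"delta_pos":[0,0,0],"turn":0},{"jaw":62,"delta_pos":[0,0,0],"turn":0},{"jaw":62,"delta_pos":[0,0,0],"turn":0}]'
python3 - <<'E'
from h import *
plan([.5622,-.082,.072],-.021)
shot('top','pics/t23.png',(320,120,420,260),4)
shot('scene','pics/s23.png',(180,110,380,280),4)
E
```

```text
clock: 34.13
position: [0.5596, -0.073, 0.1651]
ee_rot: [1.0, -0.004, -0.0, -0.001]
ft_force: [-0.6, 0.2, -0.3]
grip_width: 0.73
clock: 34.38
position: [0.5589, -0.0809, 0.1653]
ee_rot: [1.0, -0.014, -0.0, 0.0]
ft_force: [0.3, -0.3, -0.9]
grip_width: 0.727
delta [0.0034 0.001  0.0932] turn -0.0021 pos [ 0.5589 -0.0809  0.1653] yaw -0.0276 t 34.3833 w 62.1 F [ 0.3 -0.3 -0.9]
```

View pics/t23.png

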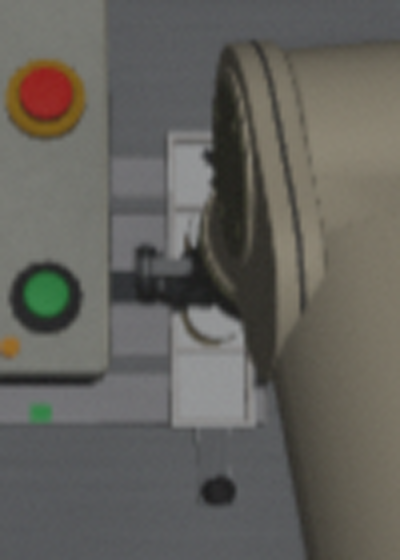

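View pics/s23.png

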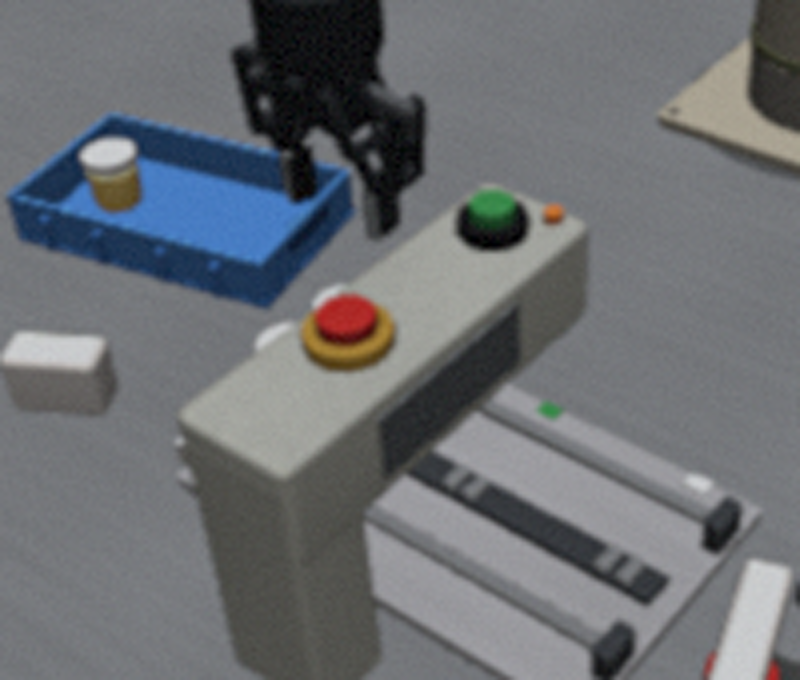

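The carrier and remaining pots are unmoved, so I'll descend and grasp.

```bash
python3 -m handwheel '[{"jaw":62,"delta_pos":[0.003,0.001,0.03],"turn":0},{"jaw":62,"delta_pos":[0.003,0.001,0.06],"turn":0},{"jaw":62,"delta_pos":[0.003,0.001,0.093],"turn":0},{"jaw":62,"delta_pos":[0.003,0.001,0.093],"turn":0},{"jaw":62,"delta_pos":[0.003,0.001,0.093],"turn":0}]'
python3 -m handwheel '[{"jaw":36,"delta_pos":[0,0,0],"turn":0},{"jaw":36,"delta_pos":[0,0,0],"turn":0},{"jaw":36,"delta_pos":[0,0,0],"turn":0},{"jaw":36,"delta_pos":[0,0,0],"turn":0},{"jaw":36,"delta_pos":[0,0,0],"turn":0},{"jaw":36,"delta_pos":[0,0,0],"turn":0}]' 35
python3 -m handwheel '[{"jaw":36,"delta_pos":[0,0,-0.01],"turn":0},{"jaw":36,"delta_pos":[0,0,-0.03],"turn":0},{"jaw":36,"delta_pos":[0,0,-0.07],"turn":0},{"jaw":36,"delta_pos":[0,0,-0.10],"turn":0},{"jaw":36,"delta_pos":[0,0,-0.10],"turn":0},{"jaw":36,"delta_pos":[0,0,-0.10],"turn":0}]'
python3 - <<'E'
from h import *
plan([.466,-.348,.17],-1.24)
shot('scene','pics/s24.png',(180,110,380,280),4)
E
```

```text
clock: 34.9
position: [0.5612, -0.0811, 0.0721]
ee_rot: [1.0, -0.012, -0.002, -0.0]
ft_force: [0.6, -0.4, 0.7]
grip_width: 0.723
clock: 35.4
position: [0.5638, -0.081, 0.0753]
ee_rot: [1.0, -0.012, 0.002, 0.001]
ft_force: [-1.5, -0.9, 7.2]
grip_width: 0.501
clock: 35.9
position: [0.5635, -0.0808, 0.1758]
ee_rot: [1.0, -0.011, 0.002, 0.001]
ft_force: [-0.0, 0.7, -1.9]
grip_width: 0.508
delta [-0.0914  0.2694  0.0057] turn 0.3874 pos [ 0.5635 -0.0808  0.1758] yaw -0.0228 t 35.9 w 43.3 F [-0.   0.7 -1.9]
```

View pics/s24.png

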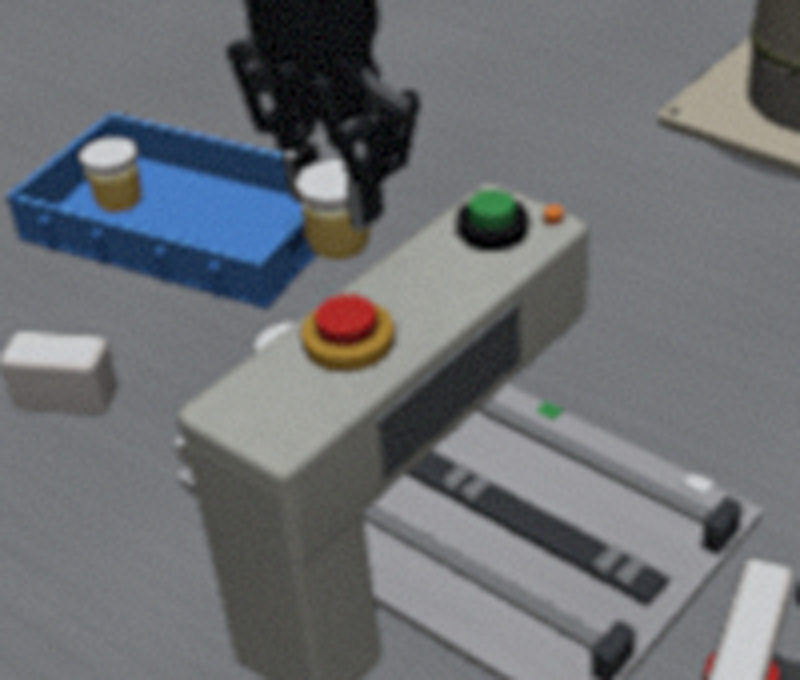

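```bash
python3 -m handwheel '[{"jaw":36,"delta_pos":[-0.091,0.269,0],"turn":0.388},{"jaw":36,"delta_pos":[-0.091,0.269,0],"turn":0.388},{"jaw":36,"delta_pos":[-0.091,0.269,0],"turn":0.388},{"jaw":36,"delta_pos":[-0.091,0.269,0],"turn":0.388},{"jaw":36,"delta_pos":[-0.091,0.269,0],"turn":0.388},{"jaw":36,"delta_pos":[-0.091,0.269,0],"turn":0.388},{"jaw":36,"delta_pos":[-0.091,0.269,0],"turn":0.388},{"jaw":36,"delta_pos":[-0.091,0.269,0],"turn":0.388},{"jaw":36,"delta_pos":[-0.091,0.269,0],"turn":0.388},{"jaw":36,"delta_pos":[-0.091,0.269,0],"turn":0.388}]'
python3 -m handwheel '[{"jaw":36,"delta_pos":[0,0,0],"turn":0},{"jaw":36,"delta_pos":[0,0,0.03],"turn":0},{"jaw":36,"delta_pos":[0,0,0.06],"turn":0},{"jaw":36,"delta_pos":[0,0,0.06],"turn":0}]'
python3 - <<'E'
from h import *
plan([.466,-.348,.0285],-1.24)
shot('scene','pics/s25.png',(160,80,340,240),4)
E
```

```text
clock: 36.78
position: [0.464, -0.3478, 0.1714]
ee_rot: [0.811, -0.585, -0.001, -0.0]
ft_force: [-0.3, 0.8, -0.6]
grip_width: 0.501
clock: 37.12
position: [0.4619, -0.3454, 0.1067]
ee_rot: [0.814, -0.58, -0.005, 0.0]
ft_force: [-0.9, 0.8, -2.4]
grip_width: 0.5
delta [ 0.0044 -0.0034  0.0782] turn 0.0007 pos [ 0.4619 -0.3454  0.1067] yaw -1.2379 t 37.1167 w 42.7 F [-0.9  0.8 -2.4]
```

View pics/s25.png

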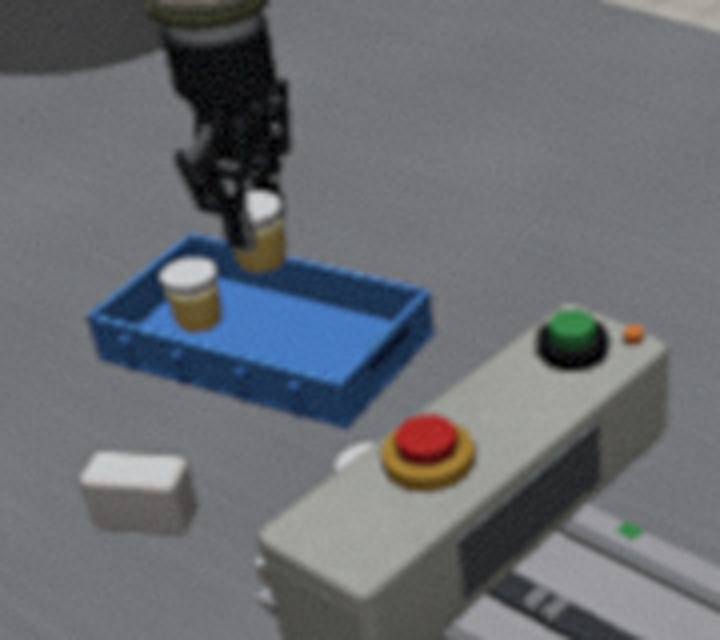

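```bash
python3 -m handwheel '[{"jaw":36,"delta_pos":[0.002,-0.001,0.03],"turn":0},{"jaw":36,"delta_pos":[0.002,-0.001,0.055],"turn":0},{"jaw":36,"delta_pos":[0.002,-0.001,0.07],"turn":0},{"jaw":36,"delta_pos":[0.002,-0.001,0.076],"turn":0},{"jaw":36,"delta_pos":[0.002,-0.001,0.079],"turn":0},{"jaw":36,"delta_pos":[0.002,-0.001,0.079],"turn":0},{"jaw":36,"delta_pos":[0.002,-0.001,0.079],"turn":0}]'
python3 -c "
from h import *
plan([.466,-.348,.0285],-1.24)
shot('scene','pics/s26.png',(160,100,280,200),5)"
```

```text
clock: 37.75
position: [0.4677, -0.3497, 0.0355]
ee_rot: [0.814, -0.581, 0.001, 0.0]
ft_force: [-0.4, 0.2, -1.3]
grip_width: 0.508
delta [-0.0022  0.001   0.007 ] turn -0.0004 pos [ 0.4677 -0.3497  0.0355] yaw -1.2411 t 37.75 w 43.4 F [-0.4  0.2 -1.3]
```

View pics/s26.png

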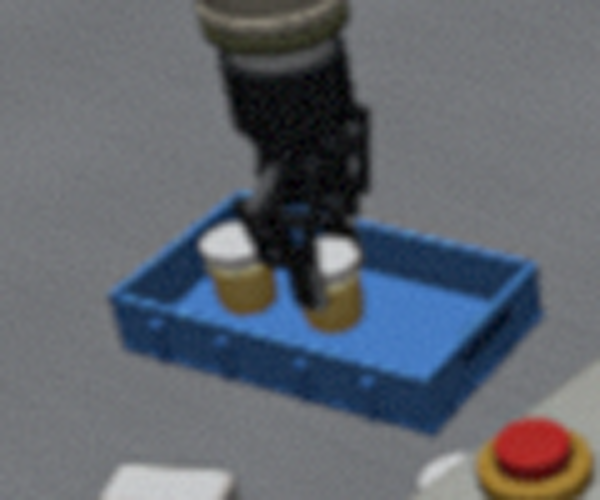

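```bash
python3 -m handwheel '[{"jaw":36,"delta_pos":[0,0,0.004],"turn":0},{"jaw":36,"delta_pos":[0,0,0.007],"turn":0},{"jaw":36,"delta_pos":[0,0,0.0075],"turn":0},{"jaw":36,"delta_pos":[0,0,0.0075],"turn":0}]'
python3 -m handwheel '[{"jaw":60,"delta_pos":[0,0,0],"turn":0},{"jaw":60,"delta_pos":[0,0,0],"turn":0},{"jaw":60,"delta_pos":[0,0,0],"turn":0},{"jaw":60,"delta_pos":[0,0,0],"turn":0},{"jaw":60,"delta_pos":[0,0,-0.03],"turn":0},{"jaw":60,"delta_pos":[0,0,-0.07],"turn":0},{"jaw":60,"delta_pos":[0,0,-0.11],"turn":0},{"jaw":60,"delta_pos":[0,0,-0.15],"turn":0},{"jaw":60,"delta_pos":[0,0,-0.15],"turn":0},{"jaw":60,"delta_pos":[0,0,-0.15],"turn":0}]'
python3 - <<'E'
from h import *
plan([.613,-.0835,.17],-.021)
shot('scene','pics/s27.png',(160,100,280,200),5)
E
```

```text
clock: 38.13
position: [0.4675, -0.3497, 0.0279]
ee_rot: [0.813, -0.582, 0.001, 0.0]
ft_force: [-3.2, 2.1, 11.8]
grip_width: 0.505
clock: 38.97
position: [0.468, -0.3499, 0.179]
ee_rot: [0.813, -0.582, 0.003, 0.0]
ft_force: [-0.5, -0.4, -1.2]
grip_width: 0.702
delta [-0.2053 -0.2233  0.0087] turn -0.3885 pos [ 0.468  -0.3499  0.179 ] yaw -1.2416 t 38.9667 w 60.0 F [-0.5 -0.4 -1.2]
```

View pics/s27.png

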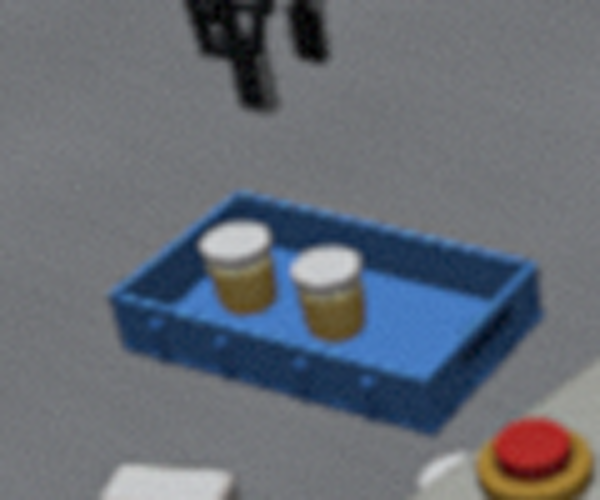

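Two pots stand upright in the crate. Now the third, still in its nest.

```bash
python3 -m handwheel '[{"jaw":62,"delta_pos":[-0.205,-0.223,0.01],"turn":-0.388},{"jaw":62,"delta_pos":[-0.205,-0.223,0.01],"turn":-0.388},{"jaw":62,"delta_pos":[-0.205,-0.223,0.01],"turn":-0.388},{"jaw":62,"delta_pos":[-0.205,-0.223,0.01],"turn":-0.388},{"jaw":62,"delta_pos":[-0.205,-0.223,0.01],"turn":-0.388},{"jaw":62,"delta_pos":[-0.205,-0.223,0.01],"turn":-0.388},{"jaw":62,"delta_pos":[-0.205,-0.223,0.01],"turn":-0.388},{"jaw":62,"delta_pos":[-0.205,-0.223,0.01],"turn":-0.388},{"jaw":62,"delta_pos":[-0.205,-0.223,0.01],"turn":-0.388},{"jaw":62,"delta_pos":[-0.205,-0.223,0.01],"turn":-0.388}]'
python3 -m handwheel '[{"jaw":62,"delta_pos":[0,0,0],"turn":0},{"jaw":62,"delta_pos":[0,0,0],"turn":0},{"jaw":62,"delta_pos":[0,0,0],"turn":0},{"jaw":62,"delta_pos":[0,0,0],"turn":0}]'
python3 - <<'E'
from h import *
plan([.6125,-.083,.072],-.021)
E
```

```text
clock: 39.85
position: [0.611, -0.081, 0.164]
ee_rot: [1.0, -0.006, -0.002, -0.001]
ft_force: [-0.3, -0.9, 0.3]
grip_width: 0.728
clock: 40.18
position: [0.6112, -0.0833, 0.1658]
ee_rot: [1.0, -0.013, -0.0, -0.0]
ft_force: [-0.3, -1.3, 0.4]
grip_width: 0.724
delta [ 0.0013 -0.0004  0.0938] turn -0.0014 pos [ 0.6112 -0.0833  0.1658] yaw -0.0254 t 40.1833 w 61.8 F [-0.3 -1.3  0.4]
```

```bash
python3 -m handwheel '[{"jaw":62,"delta_pos":[0.001,0,0.03],"turn":0},{"jaw":62,"delta_pos":[0.001,0,0.06],"turn":0},{"jaw":62,"delta_pos":[0.001,0,0.094],"turn":0},{"jaw":62,"delta_pos":[0.001,0,0.094],"turn":0},{"jaw":62,"delta_pos":[0.001,0,0.094],"turn":0}]'
python3 -m handwheel '[{"jaw":36,"delta_pos":[0,0,0],"turn":0},{"jaw":36,"delta_pos":[0,0,0],"turn":0},{"jaw":36,"delta_pos":[0,0,0],"turn":0},{"jaw":36,"delta_pos":[0,0,0],"turn":0},{"jaw":36,"delta_pos":[0,0,0],"turn":0},{"jaw":36,"delta_pos":[0,0,0],"turn":0}]' 35
python3 -m handwheel '[{"jaw":36,"delta_pos":[0,0,-0.01],"turn":0},{"jaw":36,"delta_pos":[0,0,-0.03],"turn":0},{"jaw":36,"delta_pos":[0,0,-0.07],"turn":0},{"jaw":36,"delta_pos":[0,0,-0.10],"turn":0},{"jaw":36,"delta_pos":[0,0,-0.10],"turn":0},{"jaw":36,"delta_pos":[0,0,-0.10],"turn":0}]'
python3 - <<'E'
from h import *
plan([.451,-.2745,.17],-1.24)
shot('scene','pics/s28.png',(180,110,380,280),4)
E
```

```text
clock: 40.6
position: [0.6114, -0.0831, 0.0714]
ee_rot: [1.0, -0.012, -0.002, -0.0]
ft_force: [0.0, 0.3, 0.8]
grip_width: 0.726
clock: 41.1
position: [0.6141, -0.0833, 0.075]
ee_rot: [1.0, -0.012, 0.002, 0.0]
ft_force: [-0.9, -0.8, 7.0]
grip_width: 0.507
clock: 41.6
position: [0.6138, -0.083, 0.1756]
ee_rot: [1.0, -0.011, 0.002, 0.0]
ft_force: [-0.2, -0.1, -1.8]
grip_width: 0.501
delta [-0.1584  0.1951  0.005 ] turn 0.3875 pos [ 0.6138 -0.083   0.1756] yaw -0.0227 t 41.6 w 42.7 F [-0.2 -0.1 -1.8]
```

View pics/s28.png

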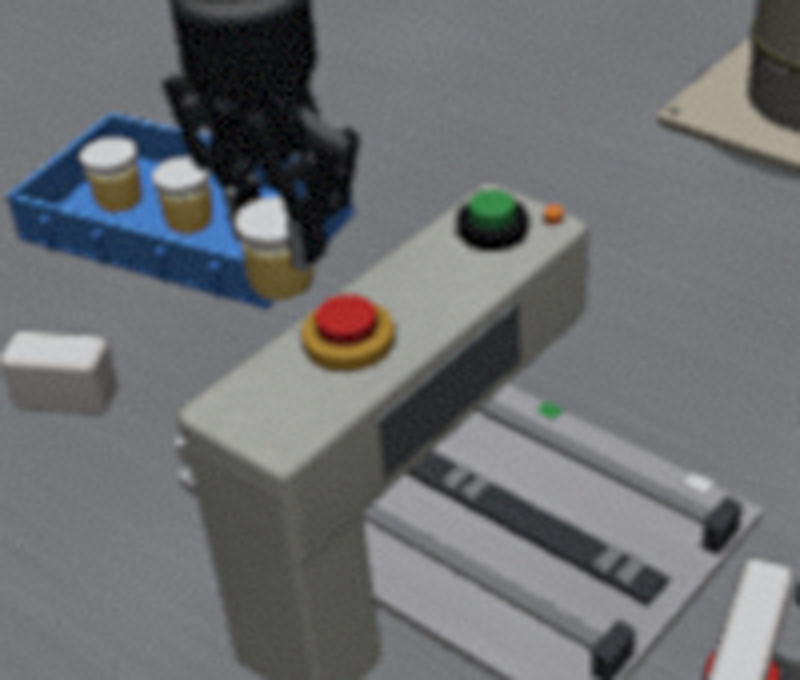

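```bash
python3 -m handwheel '[{"jaw":36,"delta_pos":[-0.158,0.195,0],"turn":0.388},{"jaw":36,"delta_pos":[-0.158,0.195,0],"turn":0.388},{"jaw":36,"delta_pos":[-0.158,0.195,0],"turn":0.388},{"jaw":36,"delta_pos":[-0.158,0.195,0],"turn":0.388},{"jaw":36,"delta_pos":[-0.158,0.195,0],"turn":0.388},{"jaw":36,"delta_pos":[-0.158,0.195,0],"turn":0.388},{"jaw":36,"delta_pos":[-0.158,0.195,0],"turn":0.388},{"jaw":36,"delta_pos":[-0.158,0.195,0],"turn":0.388},{"jaw":36,"delta_pos":[-0.158,0.195,0],"turn":0.388},{"jaw":36,"delta_pos":[-0.158,0.195,0],"turn":0.388}]'
python3 -m handwheel '[{"jaw":36,"delta_pos":[0,0,0],"turn":0},{"jaw":36,"delta_pos":[0,0,0.03],"turn":0},{"jaw":36,"delta_pos":[0,0,0.06],"turn":0},{"jaw":36,"delta_pos":[0,0,0.06],"turn":0},{"jaw":36,"delta_pos":[0,0,0.06],"turn":0}]'
python3 - <<'E'
from h import *
plan([.451,-.2745,.028],-1.24)
shot('scene','pics/s29.png',(160,80,340,240),4)
E
```

```text
clock: 42.48
position: [0.4491, -0.2743, 0.1712]
ee_rot: [0.811, -0.585, -0.001, 0.0]
ft_force: [-0.1, -0.4, -1.1]
grip_width: 0.501
clock: 42.9
position: [0.4489, -0.2737, 0.1111]
ee_rot: [0.814, -0.581, -0.002, 0.0]
ft_force: [0.6, 0.5, 0.1]
grip_width: 0.499
delta [ 0.0017 -0.0019  0.0831] turn 0.0003 pos [ 0.4489 -0.2737  0.1111] yaw -1.239 t 42.9 w 42.6 F [0.6 0.5 0.1]
```

View pics/s29.png

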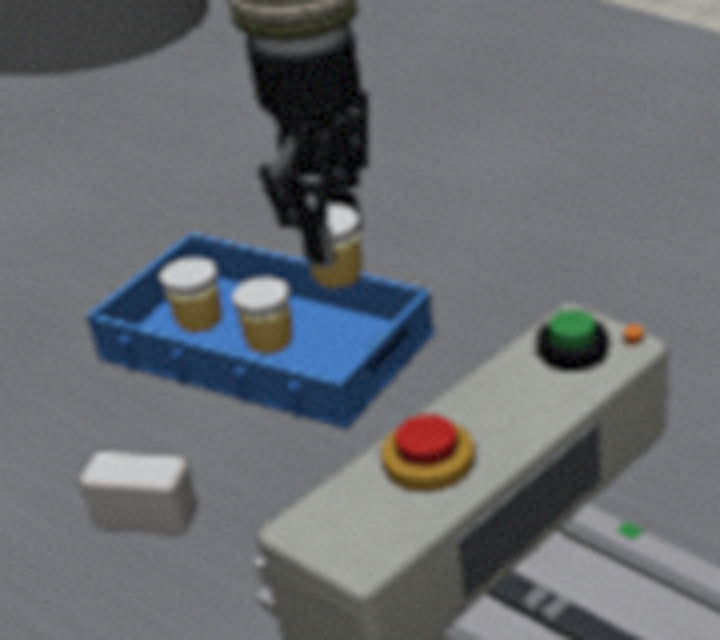

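```bash
python3 -m handwheel '[{"jaw":36,"delta_pos":[0.001,-0.001,0.03],"turn":0},{"jaw":36,"delta_pos":[0.001,-0.001,0.055],"turn":0},{"jaw":36,"delta_pos":[0.001,-0.001,0.072],"turn":0},{"jaw":36,"delta_pos":[0.001,-0.001,0.078],"turn":0},{"jaw":36,"delta_pos":[0.001,-0.001,0.078],"turn":0},{"jaw":36,"delta_pos":[0.001,-0.001,0.081],"turn":0},{"jaw":36,"delta_pos":[0.001,-0.001,0.083],"turn":0},{"jaw":36,"delta_pos":[0.001,-0.001,0.083],"turn":0}]'
python3 -c "
from h import *
plan([.451,-.2745,.028],-1.24)"
```

```text
clock: 43.62
position: [0.4521, -0.2755, 0.0303]
ee_rot: [0.813, -0.582, 0.001, -0.0]
ft_force: [0.7, 0.5, -1.2]
grip_width: 0.502
delta [-0.0013  0.0007  0.0023] turn -0.0005 pos [ 0.4521 -0.2755  0.0303] yaw -1.2415 t 43.6167 w 42.9 F [ 0.7  0.5 -1.2]
```

```bash
python3 -m handwheel '[{"jaw":36,"delta_pos":[0,0,0.002],"turn":0},{"jaw":36,"delta_pos":[0,0,0.0025],"turn":0},{"jaw":36,"delta_pos":[0,0,0.0025],"turn":0}]'
python3 -m handwheel '[{"jaw":60,"delta_pos":[0,0,0],"turn":0},{"jaw":60,"delta_pos":[0,0,0],"turn":0},{"jaw":60,"delta_pos":[0,0,0],"turn":0},{"jaw":60,"delta_pos":[0,0,0],"turn":0},{"jaw":60,"delta_pos":[0,0,-0.03],"turn":0},{"jaw":60,"delta_pos":[0,0,-0.07],"turn":0},{"jaw":60,"delta_pos":[0,0,-0.11],"turn":0},{"jaw":60,"delta_pos":[0,0,-0.15],"turn":0},{"jaw":60,"delta_pos":[0,0,-0.15],"turn":0},{"jaw":60,"delta_pos":[0,0,-0.15],"turn":0}]'
python3 - <<'E'
from h import *
plan([.444,-.0805,.17],-.021)
shot('scene','pics/s30.png',(160,80,340,240),4)
E
```

```text
clock: 43.87
position: [0.4521, -0.2754, 0.028]
ee_rot: [0.813, -0.582, 0.001, 0.0]
ft_force: [-1.5, 0.5, 6.6]
grip_width: 0.503
clock: 44.7
position: [0.4526, -0.2758, 0.1794]
ee_rot: [0.813, -0.582, 0.002, -0.0]
ft_force: [-0.7, 1.1, -0.1]
grip_width: 0.704
delta [-0.1877 -0.0549  0.0088] turn -0.3886 pos [ 0.4526 -0.2758  0.1794] yaw -1.2417 t 44.7 w 60.1 F [-0.7  1.1 -0.1]
```

View pics/s30.png

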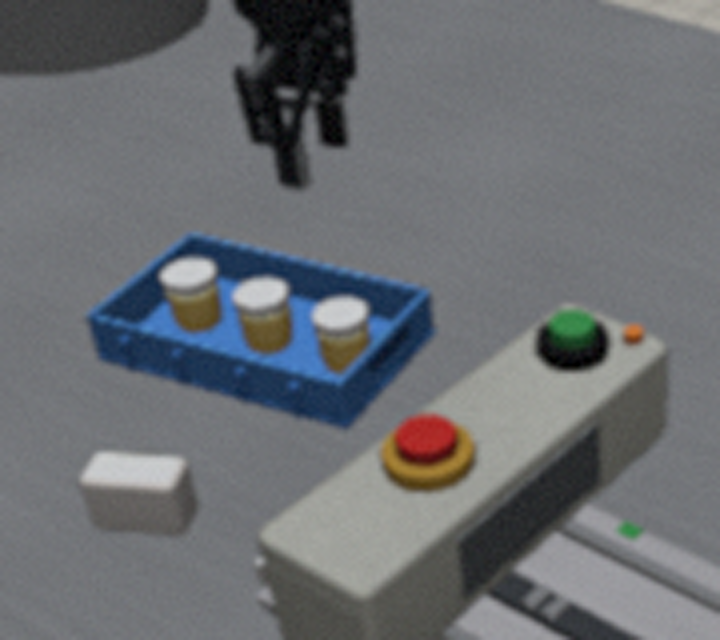

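All three stand upright in the crate. Next I'll bring the carrier back.

```bash
python3 -m handwheel '[{"jaw":60,"delta_pos":[-0.188,-0.055,0],"turn":-0.388},{"jaw":60,"delta_pos":[-0.188,-0.055,0],"turn":-0.388},{"jaw":60,"delta_pos":[-0.188,-0.055,0],"turn":-0.388},{"jaw":60,"delta_pos":[-0.188,-0.055,0],"turn":-0.388},{"jaw":60,"delta_pos":[-0.188,-0.055,0],"turn":-0.388},{"jaw":60,"delta_pos":[-0.188,-0.055,0],"turn":-0.388},{"jaw":60,"delta_pos":[-0.188,-0.055,0],"turn":-0.388},{"jaw":60,"delta_pos":[-0.188,-0.055,0],"turn":-0.388},{"jaw":60,"delta_pos":[-0.188,-0.055,0],"turn":-0.388},{"jaw":60,"delta_pos":[-0.188,-0.055,0],"turn":-0.388}]'
python3 -m handwheel '[{"jaw":60,"delta_pos":[0,0,0],"turn":0},{"jaw":60,"delta_pos":[0,0,0],"turn":0},{"jaw":60,"delta_pos":[0,0,0],"turn":0},{"jaw":60,"delta_pos":[0,0,0],"turn":0}]'
python3 - <<'E'
from h import *
im=camera('top')[:,:,::-1].copy(); hsv=cv2.cvtColor(im,cv2.COLOR_BGR2HSV)
m=(hsv[...,2]<60);m[:236]=0;m[250:]=0;m[:,:366]=0;m[:,382:]=0
for c,s in blobs(m,15): print('grip',c,s,onz('top',c,0.1).round(4))
plan([.444,-.0808,.079],-.021)
E
```

```text
clock: 45.58
position: [0.4417, -0.0792, 0.1751]
ee_rot: [1.0, -0.008, -0.001, -0.0]
ft_force: [-0.1, -0.1, 0.5]
grip_width: 0.704
clock: 45.92
position: [0.4424, -0.0794, 0.1763]
ee_rot: [1.0, -0.013, -0.0, -0.0]
ft_force: [-0.7, -0.3, 0.3]
grip_width: 0.703
grip [375.1 242.1] [366 236  16  14 142] [ 0.4387 -0.0785  0.1   ]
delta [0.0016 0.0014 0.0975] turn -0.0011 pos [ 0.4425 -0.0794  0.1765] yaw -0.0244 t 45.9667 w 60.0 F [ 0.2 -0.1  0.2]
```

```bash
python3 -m handwheel '[{"jaw":60,"delta_pos":[0.001,0.001,0.04],"turn":0},{"jaw":60,"delta_pos":[0.001,0.001,0.08],"turn":0},{"jaw":60,"delta_pos":[0.001,0.001,0.097],"turn":0},{"jaw":60,"delta_pos":[0.001,0.001,0.097],"turn":0},{"jaw":15,"delta_pos":[0.001,0.001,0.097],"turn":0},{"jaw":15,"delta_pos":[0.001,0.001,0.097],"turn":0},{"jaw":15,"delta_pos":[0.001,0.001,0.097],"turn":0},{"jaw":15,"delta_pos":[0.001,0.001,0.097],"turn":0},{"jaw":15,"delta_pos":[0.001,0.001,0.097],"turn":0},{"jaw":15,"delta_pos":[0.001,0.001,0.097],"turn":0}]' 40;python3 - <<'E'
from h import *
plan([.446,.1596,.081],-0.021)
E
```

```text
clock: 46.8
position: [0.4449, -0.0808, 0.0816]
ee_rot: [1.0, -0.012, 0.001, 0.001]
ft_force: [-0.9, -0.4, 6.8]
grip_width: 0.213
delta [-0.0045 -0.2404  0.0003] turn -0.0006 pos [ 0.4449 -0.0808  0.0816] yaw -0.023 t 46.8 w 18.2 F [-0.9 -0.4  6.8]
```

```bash
python3 -m handwheel '[{"jaw":15,"delta_pos":[0,-0.01,0],"turn":0},{"jaw":15,"delta_pos":[0,-0.025,0],"turn":0},{"jaw":15,"delta_pos":[0,-0.05,0],"turn":0},{"jaw":15,"delta_pos":[0,-0.075,0],"turn":0},{"jaw":15,"delta_pos":[0,-0.10,0],"turn":0},{"jaw":15,"delta_pos":[0,-0.12,0],"turn":0},{"jaw":15,"delta_pos":[0,-0.14,0],"turn":0},{"jaw":15,"delta_pos":[0,-0.16,0],"turn":0},{"jaw":15,"delta_pos":[0,-0.18,0],"turn":0},{"jaw":15,"delta_pos":[0,-0.20,0],"turn":0}]' 40
python3 -m handwheel '[{"jaw":15,"delta_pos":[0,-0.015,0],"turn":0},{"jaw":15,"delta_pos":[0,-0.027,0],"turn":0},{"jaw":15,"delta_pos":[0,-0.035,0],"turn":0},{"jaw":15,"delta_pos":[0,-0.0402,0],"turn":0},{"jaw":15,"delta_pos":[0,-0.0402,0],"turn":0},{"jaw":15,"delta_pos":[0,-0.0402,0],"turn":0},{"jaw":15,"delta_pos":[0,-0.0402,0],"turn":0}]' 40
python3 - <<'E'
from h import *
plan([.446,.1596,.081],-0.021)
E
```

```text
clock: 47.63
position: [0.4493, 0.1203, 0.0816]
ee_rot: [1.0, -0.012, 0.001, 0.0]
ft_force: [0.3, -2.5, 6.5]
grip_width: 0.216
clock: 48.22
position: [0.4502, 0.1595, 0.0816]
ee_rot: [1.0, -0.012, 0.001, 0.0]
ft_force: [-2.0, -3.0, 10.3]
grip_width: 0.217
delta [-0.0042  0.      0.0006] turn -0.0007 pos [0.4502 0.1595 0.0816] yaw -0.0231 t 48.2167 w 18.5 F [-2.  -3.  10.3]
```

The grip is back at y 0.1595, against 0.1594 at load earlier. I'll release, rise, back off clear and check.

```bash
python3 -m handwheel '[{"jaw":60,"delta_pos":[0,0,0],"turn":0},{"jaw":60,"delta_pos":[0,0,0],"turn":0},{"jaw":60,"delta_pos":[0,0,0],"turn":0},{"jaw":60,"delta_pos":[0,0,0],"turn":0},{"jaw":60,"delta_pos":[0,0,-0.03],"turn":0},{"jaw":60,"delta_pos":[0,0,-0.07],"turn":0},{"jaw":60,"delta_pos":[0,0,-0.11],"turn":0},{"jaw":60,"delta_pos":[0,0,-0.15],"turn":0},{"jaw":60,"delta_pos":[-0.02,0.04,-0.15],"turn":0},{"jaw":60,"delta_pos":[-0.03,0.08,-0.15],"turn":0}]'
python3 -m handwheel '[{"jaw":60,"delta_pos":[-0.02,0.05,0],"turn":0},{"jaw":60,"delta_pos":[-0.02,0.10,0],"turn":0},{"jaw":60,"delta_pos":[-0.02,0.10,0],"turn":0},{"jaw":60,"delta_pos":[-0.02,0.10,0],"turn":0},{"jaw":60,"delta_pos":[-0.02,0.10,0],"turn":0}]'
python3 - <<'E'
from h import *
shot('scene','pics/s31.png',(150,110,490,350),2)
im=shot('top','pics/t31.png',(160,90,540,290),2)
hsv=cv2.cvtColor(im,cv2.COLOR_BGR2HSV)
m=(hsv[...,2]<60);m[:236]=0;m[250:]=0;m[:,:280]=0;m[:,:280]=0;m[:,296:]=0
for c,s in blobs(m,15): print('grip',c,s,onz('top',c,0.1).round(4))
ex=np.array([.201,-.98]);ey=np.array([.98,.201])
m=(hsv[...,2]>125)&(hsv[...,1]<60);m[:,:425]=0;m[:,508:]=0;m[:200]=0;m[262:]=0
for c,s in blobs(m,40):
    p=onz('top',c,.055)[:2]-[.466,-.348]; print('lid',c,s,'crate xy',(p@ex).round(4),(p@ey).round(4))
print(get_obs()['position'],get_obs()['clock'])
E
```

```text
clock: 49.05
position: [0.4183, 0.0849, 0.2323]
ee_rot: [1.0, -0.008, 0.002, -0.001]
ft_force: [0.6, -1.2, -1.1]
grip_width: 0.702
clock: 49.47
position: [0.3956, -0.0174, 0.2299]
ee_rot: [1.0, -0.013, 0.0, 0.0]
ft_force: [0.0, 0.3, -1.0]
grip_width: 0.704
grip [286.2 242.1] [283 239   8   7  44] [0.4431 0.1596 0.1   ]
lid [492.1 225.8] [485 219  15  15 166] crate xy 0.0723 -0.0018
lid [467.4 230.8] [461 224  14  15 170] crate xy -0.0008 0.0004
lid [442.1 236.8] [435 230  15  15 171] crate xy -0.0755 0.0001
[ 0.39589099 -0.01574729  0.22987548] 49.5667
```

View pics/s31.png

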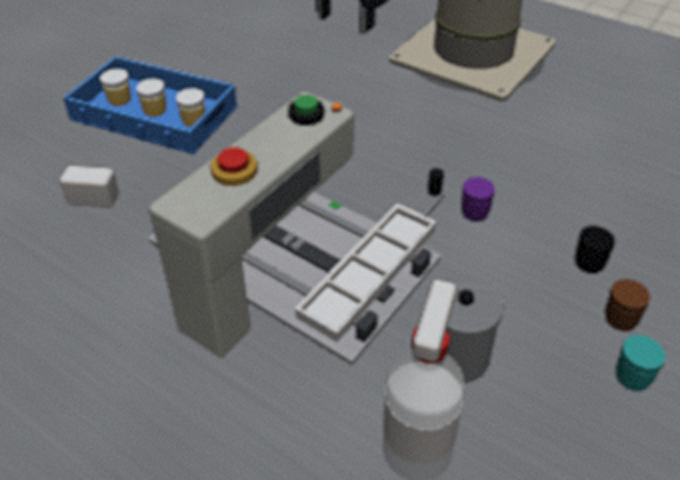

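View pics/t31.png

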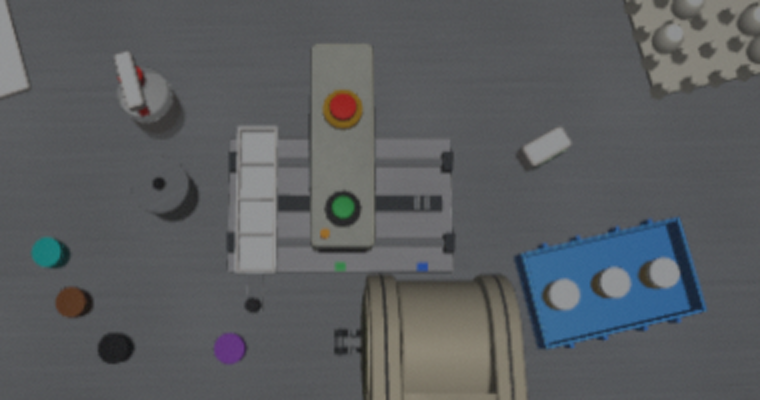

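The carrier is empty at load, the three pots stand in the crate, the start button is up and no bystander has moved. Handing in.

```bash
python3 -c "
from workcell import hand_in; print(hand_in())"
```

```text
the job is handed in; nothing more can be done
None
```

I coded all three custard pots on the bench and stood them upright on the floor of the blue crate; the fourth pot was not there. I handed in at about 49.6 s of the 210 s. The hand-in gave no verdict.

1. **Coding:** I clicked the carrier into load, nested the three pots, and clicked it in under the head. I pressed the green button fully down with about 37 N and saw it come up again. Then I pushed the carrier on to unload.
2. **Last checks:**
   - The pots read at about +72, -1 and -76 mm along the crate and within 2 mm of its middle line.
   - The grip read y = 0.1596 m in the camera, against 0.1594 to 0.1596 m when the carrier stood in load before.
   - The start button was up and the gripper was clear of everything. The spray bottle, timer, canister and look-alikes looked unmoved in the pictures, and the red button was never touched.
3. **Disagreements:**
   - The two cameras differed by about 2 to 5 mm on positions, within what the grasps and nests allowed.
   - The second pot was pressed into its nest with about 36 N before release, with no visible effect.
   - The first pot shifted about a pixel in its nest after placing and stayed upright.

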